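# Set up a light-gap straightness check on the sine plate

### The arm

A 6-joint arm with a two-finger parallel gripper is mounted at the origin on the work surface. World frame = base frame: x ahead of the robot, y to its left, z up, the work surface at z = 0. Lengths are in m, angles in rad, forces in N, time in s.
With the tool pointing down it reaches from about 0.35 to 0.725 m from the base axis. Payload 4.3 kg.
Tool frame: the origin (TCP) lies midway between the tips of the shut fingers; the grasp point (between the pads) lies 19 mm behind it (ctrl.tcp_to_grasp is the distance from the TCP to the grasp point, in m); z points along the fingers, y is the line along which they close (so a half turn about z gives the same grasp; the last joint's range is limited). The gripper opens to 85 mm and grips with 20 to 120 N. Pads are 22 mm wide; open, the fingers measure 114 mm over their backs; the gripper's body (76 mm by 85 mm) begins 54 mm behind the grasp point. The pads swing forward as they close: fully open they stand 13 mm farther back than shut.
Start: joints at [1.224, 0.377, 0.081, 1.274, 0, 1.46], TCP at [0.135, 0.559, 0.231] pointing down, gripper open.
Joint ranges: [-2.72, 2.72], [-0.84, 1.66], [-1.02, 1.22], [-1.77, 2.12], [-1.37, 1.28], [-3.14, 3.14]. Speed limits (rad/s): [2.57, 2.57, 3.14, 3.14, 3.14, 3.14].

### API

Orientations are given as a rotation vector (axis times angle).
In Python, from plant import ctrl gives the robot as it stands. The module is installed in compiled form; this text tells all that it offers.
- The arm moves only by the tool step_arm, never from a script. Its argument "targets" is one flat list of numbers, 5 for each row, row after row: the shift along the tool's x, y, z scaled (see below), then the turn about the tool's z scaled (see below), then the closure, from 0 (fully open) to 1 (shut). A call has 1 to 20 rows; each row is the pose to reach, as a shift and turn from the pose commanded when the call began, along the tool's axes at that moment; what a row does not reach only later rows make up. The controller multiplies each number of a shift by 0.12 m and each number of a turn by 30 degrees. A row lasts 1/8 s, in which the tool goes at most 62.5 mm and 10.7 degrees, less where a joint would pass 70% of its speed; a pose out of reach is approached as far as the arm can. A call with a number of a shift or a turn outside -1 to 1 is refused whole. A call with a gripper value outside its range is refused whole. The fingers move at their own pace and stop on an object; "force" is the grip in N (left out, the last holds). Time passes only in rows, so rows that repeat a pose let the fingers close. It gives the time, the measured TCP pose, the force, the opening and the grip force at its end, in the units of the state.
- ctrl.observe(): the state, without advancing time (a new reading comes with each control period).
- ctrl.read_camera(name): name is "scene" or "top"; returns a dict with "image" (480x640x3 uint8, blue, green, red), "z_map" (480x640 float32, m along the optical axis (not along the pixel's ray), 0 where there is no reading), "intrinsics" (3x3 intrinsics, pixels), "R" (3x3) and "t" (3): a world point X has camera coordinates R X + t. Camera axes: x right, y down, z forward; pixel columns grow to the right and rows downward; lengths in m; the calibration is good to about 2 mm. A picture is of the moment at which its call begins.
- ctrl.sign_off(): hands the job in; it is judged then, once.
The state is a dict: "time_s": time; "joints": joint angles; "qvel": joint speeds; "joint_efforts": joint torques, N m; "eef_pos": TCP position; "tcp_rot": TCP orientation; "force": force on the tool from outside, world axes, zero at the start; "ft_torque": the same for the moment, N m; "gripper_width": opening from 0.0 (shut) to 1.0 (fully open); "grasp_force": force on a finger pad.
Only numpy, scipy, OpenCV 4.12 (cv2) and the standard library are available. Lean on these libraries where they do the work, as an engineer would, in place of code of your own. Each camera call takes 0.05 s, during which the arm holds its last target. There are 200 camera calls.

### The job

Prepare the blue workpiece on the sloping plate for a light-gap check. First move the brass block that is in the way into the open metal tray, setting it down rather than dropping it; then take the steel straightedge by its black grip and lay it on the slope flush along the upper edge of the blue workpiece, centred on it, and let go. Then give the orange keeper its full quarter turn so that its finger lies over the straightedge, and finally press the red button to switch on the inspection lamp; leave the other things on the table alone.

Things in the scene. Friction and masses are not known exactly. Their poses are not given: they have to be found in the camera images.
- bed: Aluminium bed of the sine plate, 180 x 260 mm, fixed, sloping 24 degrees (0.42 rad) down towards the robot. Origin: centre of its top face; x points up the slope (away from the robot), y across it to the left, z is the outward normal. A fence 14 mm high runs along the lower edge.
- workpiece: Blue workpiece, 50 (x) x 160 (y) x 18 (z) mm, bolted to the bed, immovable; origin (centre of underside) 50 mm down the slope from the bed's origin, z as the bed's, turned on the bed by up to 0.1 rad either way. Its upper edge, where the straightedge goes, is the face at its x = +25 mm. Two screw heads stand 4 mm above its top.
- straightedge: Loose steel bar 200 (x) x 16 (y) x 18 (z) mm, 0.25 to 0.5 kg, origin at the centre of its underside, the same both ways round. A black grip 60 x 14 x 30 mm stands centred on top, 18 to 48 mm above the underside. Starts on a wooden rest 160 x 60 x 20 mm. Flush: origin at workpiece x = +33 mm, z = 0, length along workpiece y.
- spacer: Loose brass block 45 (x) x 22 (y) x 34 (z) mm, origin at the centre of its underside, about 0.16 kg. Starts standing on the bed just above the workpiece, long side up the slope, and stays there by friction.
- tray: Fixed open metal tray, 130 (x) x 100 (y) x 35 mm high, walls and floor 3 mm, origin at the centre of its underside. May stand on the right or the left.
- keeper (a joint): Orange keeper on the bed, rad: 0 to 0.3 at the start (finger to the bed's -y), 1.57 fully turned (stop; finger down the slope, -x). Turns clockwise looking down onto the bed, stays where left (friction 0.06 N m). Pivot at bed x 25, y -85 mm. Finger 52 mm long from the pivot, 16 wide, 21 to 27 mm above the bed: 3 mm clear of the straightedge.
- keeper_grip (a point): Point on the keeper's pivot axis, 45 mm above the bed, in the middle of its thumb bar: 36 mm long (along the keeper's own y, in line with the finger), 12 mm thick (its own x), from 27 to 57 mm above the bed. Its axes turn with the keeper; z is the bed's z.
- lampbutton (a joint): Travel of the red lamp button in m: 0 up, 0.006 fully down; springs back. Fully down takes 5 N.
- lampbutton_top (a point): Centre of the top of the red button, diameter 28 mm, on the lamp's grey foot, pressed straight down. Behind it (73 mm in the lamp's +x, away from the robot) a stem carries the lamp head, 100 mm wide, 55 to 77 mm above the table.
- case: Bystander, not to be disturbed: black instrument case 120 x 90 x 35 mm, origin at the centre of its underside.
- glue1: Bystander, not to be disturbed: red bottle 32 mm across, 105 mm tall, standing, origin at its foot.
- glue2: Bystander, not to be disturbed: red bottle like the other.
- vblock: Bystander, not to be disturbed: steel V-block 50 x 40 x 29 mm, origin at the centre of its underside.
- notepad: Bystander, not to be disturbed: white note pad 85 x 85 x 12 mm, origin at the centre of its underside.
- drillbox: Bystander, not to be disturbed: white and blue box 60 x 130 x 45 mm, origin at the centre of its underside.
Mind the look-alikes: they are no part of the job. There is more than one size of the part that bears lampbutton; the job needs the larger.

How it is judged:
On the way, in this order (a step that is already met when the one before it is completed fails the run):
1. the brass block stands or lies in the tray, released and still (x of spacer in the frame of tray between -0.06 and 0.06 m and y of spacer in the frame of tray between -0.045 and 0.045 m and z of spacer in the frame of tray between -0.005 and 0.028 m and linear speed of spacer below 0.02 m/s and contact force between the fingers and spacer below 0.1 N), for 0.2 s.
2. the straightedge lies on the bed flush along the upper edge of the workpiece, released, the keeper not yet over it (x of straightedge in the frame of workpiece between 0.031 and 0.0352 m and y of straightedge in the frame of workpiece between -0.015 and 0.015 m and z of straightedge in the frame of workpiece between -0.003 and 0.003 m and angle between the x axis of straightedge and the y axis of workpiece, either way round below 0.028 rad and angle between the z axis of straightedge and the z axis of workpiece, either way round below 0.05 rad and linear speed of straightedge below 0.02 m/s and contact force between the fingers and straightedge below 0.1 N and value of joint keeper below 0.8 rad), for 0.2 s.
3. the keeper has been turned its quarter turn over the straightedge, which is still flush (x of straightedge in the frame of workpiece between 0.031 and 0.0352 m and y of straightedge in the frame of workpiece between -0.015 and 0.015 m and z of straightedge in the frame of workpiece between -0.003 and 0.003 m and angle between the x axis of straightedge and the y axis of workpiece, either way round below 0.028 rad and angle between the z axis of straightedge and the z axis of workpiece, either way round below 0.05 rad and value of joint keeper above 1.4 rad), for 0.2 s.
4. the lamp button is pressed down (all of step 3 and value of joint lampbutton above 0.004 m), for 0.03 s.
At the end, for the whole second after the job is handed in: Brass block at rest in the tray. Straightedge at rest on the bed, flush along the workpiece's upper edge: gap under about 2 mm, parallel within 1.25 degrees, centred within 15 mm. Keeper turned past 1.4 rad. Lamp button pressed after that and sprung back (x of spacer in the frame of tray between -0.06 and 0.06 m and y of spacer in the frame of tray between -0.045 and 0.045 m and z of spacer in the frame of tray between -0.005 and 0.028 m and x of straightedge in the frame of workpiece between 0.031 and 0.0352 m and y of straightedge in the frame of workpiece between -0.015 and 0.015 m and z of straightedge in the frame of workpiece between -0.003 and 0.003 m and angle between the x axis of straightedge and the y axis of workpiece, either way round below 0.022 rad and angle between the z axis of straightedge and the z axis of workpiece, either way round below 0.05 rad and value of joint keeper above 1.4 rad and linear speed of each of spacer, straightedge below 0.02 m/s and value of joint lampbutton below 0.002 m); the robot touches nothing.
It fails at once if a bystander (case, red bottles, V-block, note pad, white and blue box) is moved more than 15 mm (distance of any of case, glue1, glue2, vblock, notepad, drillbox from where it was at the start of the episode above 0.015 m).
It fails at once if the brass block is dropped from more than about 40 mm (linear speed of spacer above 0.9 m/s and contact force between the fingers and spacer below 0.01 N).
It fails at once if the straightedge is dropped from more than about 40 mm (linear speed of straightedge above 0.9 m/s and contact force between the fingers and straightedge below 0.01 N).
It also fails if it takes over 72 s, if anything falls off the work surface, if the arm or the gripper's body presses on something with over 40 N, if the wrist force passes 120 N, or if a joint passes its speed limit or range.

## Working session

There is one attempt and no reset: what is moved stays moved. The work goes in short steps, Python scripts to look and compute and a tool call to move; the robot and the scene stay as the last step left them, time stands still between calls to the robot, and variables do not carry over. Pictures are saved under pics/ and viewed, at most 12 in all, crops included, and the job is handed in when it is done.

Besides the shell and the picture viewer there is one more tool, called by a JSON object that holds its "method" and its "body", one argument or row to a line. step_arm: Moves the arm, as the interface text tells. Shifts and turns lie within -1 to 1; 1 stands for 0.12 m of shift or 30 degrees of turn. Its arguments: {"type":"object","properties":{"targets":{"type":"array","items":{"type":"number"}},"force":{"type":"number"}},"required":["targets"]}

```bash
mkdir -p pics
cat > h.py <<'E'
import numpy as np, cv2
from scipy.spatial.transform import Rotation as Ro
from plant import ctrl
def cam(n):
    c=ctrl.read_camera(n); np.savez(f'{n}.npz',**c); return c
def load(n): return dict(np.load(f'{n}.npz'))
def pts(c):
    K=c['intrinsics'];z=c['z_map'].astype(float);v,u=np.mgrid[:480,:640]
    P=np.stack([(u-K[0,2])/K[0,0]*z,(v-K[1,2])/K[1,1]*z,z],-1)
    return (P-c['t'])@c['R']
def ray(c,u,v,h):
    d=c['R'].T@np.linalg.inv(c['intrinsics'])@[u,v,1];o=-c['R'].T@c['t']
    return o+d*(h-o[2])/d[2]
E
python3 - <<'E'
from h import *
for n in('scene','top'):
    c=cam(n);cv2.imwrite(f'pics/{n}0.png',c['image']);print(n,(-c['R'].T@c['t']).round(3),c['intrinsics'][0,0],c['R'].round(3).tolist())
s=ctrl.observe();print(s['eef_pos'],s['tcp_rot'],s['time_s'],ctrl.tcp_to_grasp)
E
```

```text
scene [0.997 0.488 0.911] 509.9083647910739 [[-0.788, 0.616, -0.006], [0.479, 0.606, -0.635], [-0.388, -0.503, -0.773]]
top [ 0.387 -0.022  1.073] 457.6900668464333 [[-0.13, -0.991, 0.002], [-0.97, 0.127, -0.209], [0.207, -0.029, -0.978]]
[0.13469265 0.55841575 0.23045473] [-3.71045674e-01 -3.11918813e+00  2.78120058e-03] 0.1 0.0187
```

View pics/top0.png

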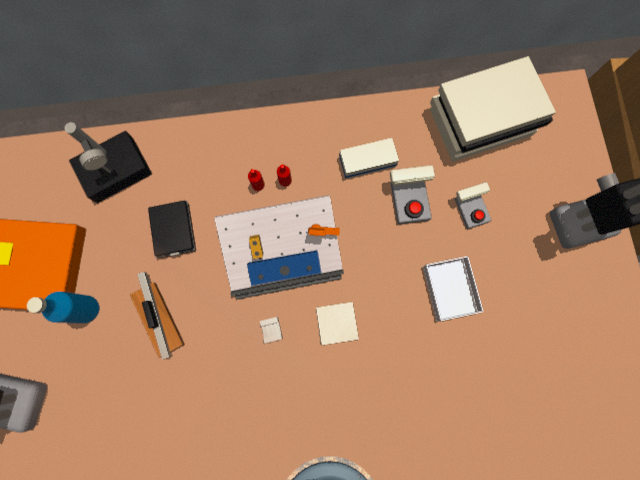

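View pics/scene0.png

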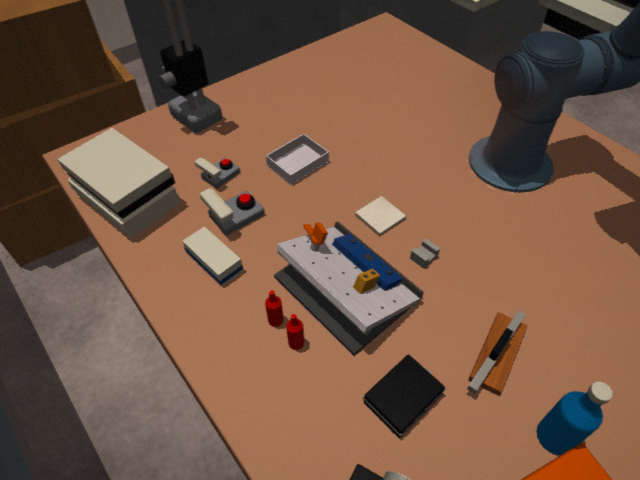

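The top view shows the brass block at (256,247), the workpiece at (285,268), the keeper at (322,231), the straightedge at (152,315) and the tray at (453,289). There are two lamps: the larger has its button at (414,208), the smaller at (478,215).

Possible mix-ups:
- **Lamp button:** (414,208) large or (478,215) small. I choose the large one.
- **Brass block:** only (256,247) is on the bed.
- **Tray:** (453,289). The note pad at (337,323) and the drill box at (368,157) are not trays.
- **Straightedge:** (152,315). The lamp heads are cream coloured.

```bash
cat > m.py <<'E'
from h import *
def comp(m,seed,r=25):
    n,l,s,_=cv2.connectedComponentsWithStats(m.astype(np.uint8))
    u,v=seed;w=l[v-r:v+r,u-r:u+r];k=np.bincount(w[w>0]).argmax();return l==k
def masks(c):
    hsv=cv2.cvtColor(c['image'],cv2.COLOR_BGR2HSV).astype(int);return hsv[...,0],hsv[...,1],hsv[...,2]
def rect(P):
    (x,y),s,a=cv2.minAreaRect((P[:,:2]*1000).astype(np.float32));return np.round([x,y,*s,a],1)
E
python3 - <<'E'
from m import *
c=load('top');P=pts(c);H,S,V=masks(c)
ok=c['z_map']>0
# bed plane: bright low-saturation pixels within bed region
reg=np.zeros((480,640),bool);reg[195:300,212:345]=1
bed=reg&ok&(S<60)&(V>120)
Q=P[bed];
for _ in range(4):
    m=Q.mean(0);n=np.linalg.svd(Q-m,full_matrices=False)[2][2];n*=np.sign(n[2]);Q=Q[abs((Q-m)@n)<.004]
print('bed n',n.round(4),'tilt',np.degrees(np.arccos(n[2])).round(2),'yaw',np.degrees(np.arctan2(-n[1],-n[0])).round(2),'m',m.round(4),len(Q),np.abs((Q-m)@n).mean())
yaw=np.arctan2(-n[1],-n[0]);xb=np.array([np.cos(yaw)*n[2],np.sin(yaw)*n[2],-(n[:2]@[np.cos(yaw),np.sin(yaw)])]);yb=np.cross(n,xb)
B=np.stack([xb,yb,n],1)
L=(Q-m)@B;print('bedrect',rect(L))
d=lambda mask:(P[mask&ok]-m)@B
for nm,mk,lo,hi in(('wp',reg&(H>95)&(H<125)&(S>120),.014,.021),('sp',reg&(H>12)&(H<30)&(S>120)&(V>90),.028,.04),('keep',reg&(H<12)&(S>170)&(V>120),.015,.07)):
    q=d(mk);print(nm,len(q),np.percentile(q[:,2],[5,50,95]).round(4));q=q[(q[:,2]>lo)&(q[:,2]<hi)];print(len(q),rect(q),q.mean(0).round(4))
np.savez('bed.npz',B=B,m=m)
def W(nm,u0,u1,v0,v1,f,lo,hi):
    r=np.zeros((480,640),bool);r[v0:v1,u0:u1]=1
    q=P[r&ok&f];q=q[(q[:,2]>lo)&(q[:,2]<hi)];print(nm,len(q),rect(q),q.mean(0).round(4))
W('tray',415,490,250,328,S<90,.025,.045)
W('seTop',125,190,265,365,S<70,.033,.045)
W('segrip',125,190,265,365,V<60,.06,.075)
W('rest',125,190,265,365,S>120,.015,.025)
W('btn',398,430,195,222,((H<8)|(H>172))&(S>150)&(V>100),.01,.06)
W('btnS',468,492,205,225,((H<8)|(H>172))&(S>150)&(V>100),.01,.06)
W('lamphead',385,440,160,190,S<90,.065,.09)
W('foot',385,440,170,225,S<60,.005,.04)
im=c['image'];cv2.imwrite('pics/crop.png',np.hstack([cv2.resize(im[185:310,205:350],(464,400),interpolation=2),cv2.resize(im[155:235,380:500],(330,220),interpolation=2).copy() if 0 else cv2.resize(im[155:280,385:495],(336,400),interpolation=2)]))
E
```

```text
bed n [-0.4049 -0.0261  0.914 ] tilt 23.94 yaw 3.69 m [0.5981 0.0397 0.0669] 5991 0.0013314779403679334
bedrect [-17.1  -2.2 259.8 172.8  90. ]
wp 1441 [0.0121 0.0177 0.0208]
1280 [-69.5  -1.7 157.7  50.2  88.5] [-0.0689 -0.0012  0.0178]
sp 607 [-0.0994  0.028   0.0567]
222 [ -8.2 -37.1  45.2 193.5   0.3] [-0.0061  0.021   0.0333]
keep 17 [0.025  0.0353 0.0583]
17 [  3.8 -98.8  57.1  17.2  71.4] [-0.0012 -0.0964  0.0418]
tray 395 [ 435.8 -342.9  129.9  101.7    4. ] [ 0.4373 -0.3446  0.0325]
seTop 514 [464.7 335.  199.   16.7  13. ] [0.4627 0.3335 0.0376]
segrip 187 [464.3 334.6  59.5  13.7  13.7] [0.4648 0.3337 0.0669]
rest 1130 [454.8 335.4 160.3  61.   21.3] [0.4524 0.3314 0.0199]
btn 112 [ 632.4 -285.    24.5   30.9   77.9] [ 0.6312 -0.2848  0.0443]
btnS 68 [ 597.2 -434.    21.5   21.1   18.3] [ 0.5969 -0.4339  0.0332]
lamphead 611 [ 701.8 -284.9   99.9   33.    89.9] [ 0.7007 -0.2836  0.0754]
foot 1178 [ 6.530e+02 -2.848e+02  1.004e+02  7.980e+01  2.000e-01] [ 0.6507 -0.2817  0.0241]
```

View pics/crop.png

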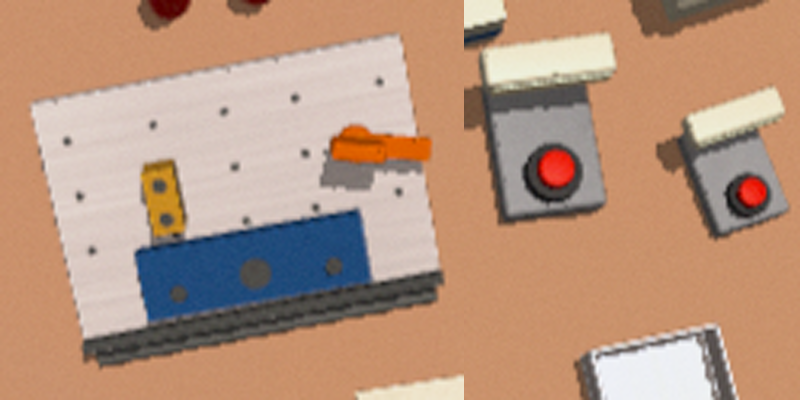

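The crop shows the brass block standing just above the workpiece's upper edge at about (165,200), with the keeper finger pointing to -y at (385,148). The larger lamp's button is on the left at (555,170) and the smaller one is at (750,192), so the choice stands. The measured sizes match the ones given. Next I refine the block, the keeper and the workpiece yaw.

Run:
```python
from m import *
b=np.load('bed.npz');B=b['B'];m=b['m']
o=m+B@[-.0202,-.002,0];np.savez('bed.npz',B=B,m=o);print('bed origin',o.round(4))
for cn in('top','scene'):
    c=load(cn);P=pts(c);H,S,V=masks(c);ok=c['z_map']>0
    L=(P-o)@B
    inb=ok&(abs(L[...,0])<.1)&(abs(L[...,1])<.15)
    q=L[inb&(H>95)&(H<125)&(S>120)&(abs(L[...,2]-.0178)<.004)];
    e=[]
    for y in np.arange(-.07,.071,.01):
        s=q[abs(q[:,1]-y)<.005];
        if len(s)>8:e.append((y,np.percentile(s[:,0],97)))
    e=np.array(e);f=np.polyfit(e[:,0],e[:,1],1);print(cn,'wp',rect(q),'edge slope deg',np.degrees(np.arctan(f[0])).round(2),'x0',f[1].round(4))
    mk=inb&(S>90)&(H<32)&(L[...,2]>.029)
    q=L[mk&(L[...,1]>-.03)&(L[...,2]<.038)];print('sp',len(q),rect(q),np.median(q[:,2]).round(4))
    q=L[mk&(L[...,1]<-.05)&(L[...,2]>.045)];print('thumb',len(q),rect(q),np.median(q[:,2]).round(4))
    q=L[inb&(S>90)&(H<32)&(L[...,1]<-.05)&(L[...,2]>.022)&(L[...,2]<.03)];print('fing',len(q),rect(q))
print('yawbed',np.degrees(np.arctan2(B[1,0],B[0,0])))
```

```text
bed origin [0.5799 0.0365 0.0587]
top wp [-49.3   0.3 157.7  50.2  88.5] edge slope deg 0.57 x0 -0.0265
sp 186 [11.7 50.7 22.  45.2 89.5] 0.0339
thumb 106 [ 25.1 -86.   34.4  12.6  79.2] 0.0565
fing 136 [  20.2 -105.8   64.    17.6   69.4]
scene wp [-4.640e+01  5.000e-01  5.440e+01  1.607e+02  1.000e-01] edge slope deg -0.78 x0 -0.0236
sp 160 [15.3 51.6 47.  22.7  0.5] 0.0329
thumb 116 [ 27.8 -84.6  37.8  14.4  75.2] 0.0544
fing 120 [  25.8 -103.4   71.8   19.7   72.1]
yawbed 3.6877625272142187
```

```bash
cat >> m.py <<'E'
b=np.load('bed.npz');B=b['B'];O=b['m']
def bw(*mm): return O+B@(np.array(mm)/1000)
def to(p,ang=None):
    s=ctrl.observe();R=Ro.from_rotvec(s['tcp_rot']).as_matrix();d=R.T@(np.array(p)-s['eef_pos'])/.12
    a=np.degrees(np.arctan2(R[1,1],R[0,1]));t=0
    if ang is not None: t=-((ang-a+90)%180-90)/30
    print('tgt',np.round(p,4),'shift',d.round(3),'turn',round(t,3),'| yang',round(a,2),'J6',s['joints'][5].round(2))
E
python3 - <<'E'
from m import *
g=bw(13,51,26);to(g-[0,0,.016-.08],93.7);to(g-[0,0,.016],93.7)
print('glue?')
c=load('top');P=pts(c);H,S,V=masks(c)
for u0,u1 in((245,268),(272,296)):
    q=P[160:195,u0:u1][(S[160:195,u0:u1]>150)];print(np.median(q,0).round(3),q[:,2].max().round(3))
E
```

```text
tgt [0.5779 0.0875 0.1518] shift [-4.511 -2.947  0.66 ] turn -0.576 | yang 76.43 J6 1.46
tgt [0.5779 0.0875 0.0718] shift [-4.511 -2.946  1.327] turn -0.576 | yang 76.43 J6 1.46
glue?
[0.738 0.073 0.069] 0.108
[0.74  0.008 0.069] 1.073
```

{"method": "step_arm", "body": {
  "targets": [-0.3,-0.2,0,0,0,-0.6,-0.4,0,0,0,-0.9,-0.59,0,0,0],
  "force": 40
}}

```text
time_s: 0.48
eef_pos: [0.2237, 0.4635, 0.2308]
tcp_rot: [-0.37, -3.119, 0.001]
force: [0.2, -0.5, 0.7]
gripper_width: 1.002
grasp_force: 0.0
```

{"method": "step_arm", "body": {
  "targets": [-0.3,-0.2,0,0,0,-0.6,-0.4,0,0,0,-0.9,-0.59,0,0,0]
}}

```text
time_s: 0.85
eef_pos: [0.3122, 0.3693, 0.2309]
tcp_rot: [-0.371, -3.119, 0.001]
force: [0.6, 0.8, 0.2]
gripper_width: 1.0
grasp_force: 0.0
```

{"method": "step_arm", "body": {
  "targets": [-0.3,-0.2,0,0,0,-0.6,-0.4,0,0,0,-0.9,-0.59,0,0,0]
}}

```text
time_s: 1.23
eef_pos: [0.4005, 0.2752, 0.231]
tcp_rot: [-0.371, -3.119, 0.0]
force: [0.3, 0.7, -0.7]
gripper_width: 0.997
grasp_force: 0.0
```

{"method": "step_arm", "body": {
  "targets": [-0.3,-0.2,0,0,0,-0.6,-0.4,0,0,0,-0.9,-0.59,0,0,0]
}}

```text
time_s: 1.6
eef_pos: [0.4889, 0.1811, 0.2309]
tcp_rot: [-0.371, -3.119, 0.0]
force: [1.3, 0.2, -0.5]
gripper_width: 0.997
grasp_force: 0.0
```

{"method": "step_arm", "body": {
  "targets": [-0.3,-0.2,0,0,0,-0.6,-0.4,0.2,-0.3,0,-0.9,-0.59,0.4,-0.58,0,-0.9,-0.59,0.4,-0.58,0,-0.9,-0.59,0.4,-0.58,0]
}}

```text
time_s: 2.22
eef_pos: [0.5761, 0.0884, 0.183]
tcp_rot: [0.104, -3.138, -0.001]
force: [0.8, 0.4, 0.6]
gripper_width: 1.003
grasp_force: 0.0
```

Run:
```python
from m import *
g=bw(13,51,26);to(g-[0,0,.016],93.7);print(ctrl.observe()['time_s'])
```

```text
tgt [0.5779 0.0875 0.0718] shift [-0.016 -0.009  0.927] turn 0.003 | yang 93.78 J6 -0.02
2.225
```

{"method": "step_arm", "body": {
  "targets": [-0.02,-0.01,0.3,0,0,-0.02,-0.01,0.6,0,0,-0.02,-0.01,0.85,0,0,-0.02,-0.01,0.92,0,0,-0.02,-0.01,0.92,0,0,-0.02,-0.01,0.92,0,1,-0.02,-0.01,0.92,0,1,-0.02,-0.01,0.92,0,1,-0.02,-0.01,0.92,0,1,-0.02,-0.01,0.92,0,1,-0.02,-0.01,0.92,0,1]
}}

```text
time_s: 3.6
eef_pos: [0.5797, 0.0872, 0.0735]
tcp_rot: [-0.105, 3.139, 0.0]
force: [-0.9, 0.3, 5.5]
gripper_width: 0.245
grasp_force: 40.0
```

{"method": "step_arm", "body": {
  "targets": [0,0,-0.2,0,1,0,0,-0.5,0,1,0,0,-0.85,0,1,0,0,-0.95,0,1,0,0,-0.95,0,1]
}}

```text
time_s: 4.22
eef_pos: [0.5795, 0.0871, 0.1866]
tcp_rot: [-0.105, 3.139, 0.0]
force: [-0.2, -0.6, -2.2]
gripper_width: 0.248
grasp_force: 39.4
```

{"method": "step_arm", "body": {
  "targets": [0.1,-0.3,0,0,1,0.2,-0.6,0,0,1,0.36,-0.87,0,0,1]
}}

```text
time_s: 4.6
eef_pos: [0.5415, -0.0208, 0.1841]
tcp_rot: [0.105, -3.136, -0.001]
force: [-0.5, -0.8, -1.2]
gripper_width: 0.247
grasp_force: 39.6
```

{"method": "step_arm", "body": {
  "targets": [0.1,-0.3,0,0,1,0.2,-0.6,0,0,1,0.36,-0.87,0,0,1]
}}

```text
time_s: 4.97
eef_pos: [0.5054, -0.1278, 0.1842]
tcp_rot: [0.105, -3.136, -0.002]
force: [0.1, -0.3, -2.3]
gripper_width: 0.253
grasp_force: 39.6
```

{"method": "step_arm", "body": {
  "targets": [0.1,-0.3,0,0,1,0.2,-0.6,0,0,1,0.36,-0.87,0,0,1]
}}

```text
time_s: 5.35
eef_pos: [0.4694, -0.2345, 0.1842]
tcp_rot: [0.105, -3.137, -0.004]
force: [0.1, -1.2, -1.5]
gripper_width: 0.249
grasp_force: 39.6
```

{"method": "step_arm", "body": {
  "targets": [0.1,-0.3,0,0,1,0.2,-0.6,0,0,1,0.36,-0.87,0,0,1,0.36,-0.87,0,0,1,0.36,-0.87,0,0,1]
}}

```text
time_s: 5.98
eef_pos: [0.434, -0.3399, 0.185]
tcp_rot: [0.105, -3.138, -0.005]
force: [0.3, 0.8, -1.6]
gripper_width: 0.246
grasp_force: 39.7
```

Run:
```python
from m import *
to([.4358,-.3429,.026],94)
c=cam('scene');cv2.imwrite('pics/s1.png',c['image'][80:330,120:520]);
```

```text
tgt [ 0.4358 -0.3429  0.026 ] shift [-0.016 -0.03   1.325] turn -0.006 | yang 93.82 J6 -0.85
```

View pics/s1.png

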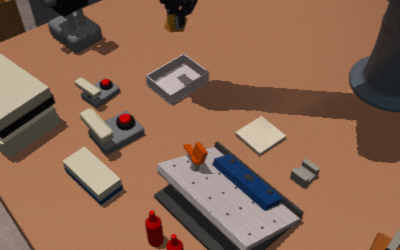

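The crop shows the brass block held above the tray at about (172,22). Nothing else has been disturbed. I lower it now.

{"method": "step_arm", "body": {
  "targets": [-0.02,-0.03,0.3,0,1,-0.02,-0.03,0.6,0,1,-0.02,-0.03,0.9,0,1]
}}

```text
time_s: 6.4
eef_pos: [0.4378, -0.3431, 0.0775]
tcp_rot: [-0.108, 3.14, 0.001]
force: [0.5, -0.8, -1.2]
gripper_width: 0.251
grasp_force: 39.7
```

{"method": "step_arm", "body": {
  "targets": [0,0,0.15,0,1,0,0,0.25,0,1,0,0,0.33,0,1,0,0,0.38,0,1,0,0,0.42,0,1,0,0,0.42,0,1]
}}

```text
time_s: 7.15
eef_pos: [0.4374, -0.3445, 0.0285]
tcp_rot: [-0.105, 3.14, 0.0]
force: [-0.7, 0.1, -1.0]
gripper_width: 0.246
grasp_force: 39.7
```

{"method": "step_arm", "body": {
  "targets": [0,0,0.02,0,1,0,0,0.035,0,1,0,0,0.05,0,1,0,0,0.05,0,1]
}}

```text
time_s: 7.65
eef_pos: [0.4373, -0.3444, 0.0223]
tcp_rot: [0.105, -3.14, -0.001]
force: [-0.6, 0.1, -2.2]
gripper_width: 0.249
grasp_force: 39.7
```

{"method": "step_arm", "body": {
  "targets": [0,0,0.01,0,1,0,0,0.025,0,1,0,0,0.025,0,0.68,0,0,0.025,0,0.6,0,0,0.025,0,0.5,0,0,0.025,0,0.5,0,0,0.025,0,0.5,0,0,-0.4,0,0.5,0,0,-0.7,0,0.5,0,0,-0.95,0,0.3,0,0,-0.95,0,0,0,0,-0.95,0,0]
}}

```text
time_s: 9.15
eef_pos: [0.437, -0.3441, 0.1357]
tcp_rot: [0.105, -3.139, -0.001]
force: [1.1, -0.1, -0.4]
gripper_width: 1.001
grasp_force: 0.0
```

Run:
```python
from m import *
c=cam('top');P=pts(c);H,S,V=masks(c)
r=np.zeros((480,640),bool);r[240:335,410:500]=1
q=P[r&(S>90)&(V>60)&(P[...,2]>.01)&(P[...,2]<.06)]
print(len(q),q[:,2].max() if len(q) else 0, rect(q) if len(q) else '')
c2=cam('scene');cv2.imwrite('pics/s2.png',np.hstack([cv2.resize(c['image'][230:340,400:510],(380,380)),cv2.resize(c2['image'][110:210,230:360],(494,380))])[:, :800])
# straightedge axis 13.3deg; close along bar length
to([.4645,.3348,.2],13.3);to([.4645,.3348,.2],13.3+180)
```

```text
64 0.04028222498364782 [ 419.9 -343.5   98.2   98.3    4.3]
tgt [0.4645 0.3348 0.2   ] shift [-0.609  5.627 -0.531] turn 2.684 | yang 93.83 J6 -0.85
tgt [0.4645 0.3348 0.2   ] shift [-0.609  5.627 -0.531] turn 2.684 | yang 93.83 J6 -0.85
```

View pics/s2.png

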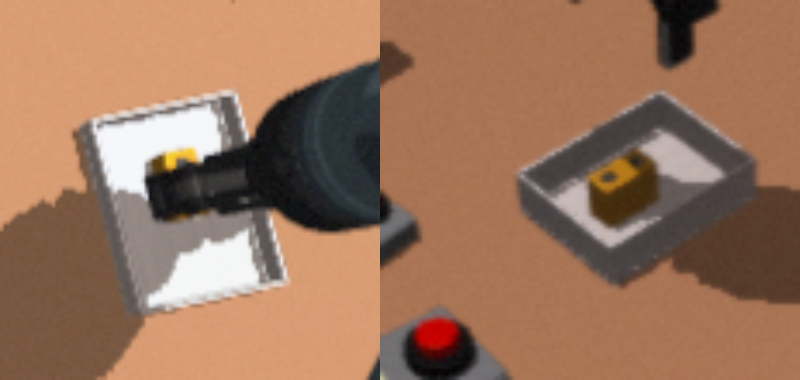

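The block is standing upright in the tray, at (620,190) in the right half of the picture. Next is the straightedge.

{"method": "step_arm", "body": {
  "targets": [-0.03,0.3,-0.2,0,0,-0.06,0.6,-0.4,0,0,-0.1,0.94,-0.53,0,0]
}}

```text
time_s: 9.62
eef_pos: [0.4415, -0.2301, 0.1998]
tcp_rot: [0.104, -3.139, -0.001]
force: [0.3, -0.1, 0.1]
gripper_width: 1.0
grasp_force: 0.0
```

{"method": "step_arm", "body": {
  "targets": [-0.03,0.3,0,0,0,-0.06,0.6,0,0,0,-0.1,0.94,0,0,0]
}}

```text
time_s: 10.0
eef_pos: [0.4455, -0.1165, 0.1989]
tcp_rot: [0.104, -3.138, -0.002]
force: [0.2, 0.9, 0.4]
gripper_width: 1.001
grasp_force: 0.0
```

{"method": "step_arm", "body": {
  "targets": [-0.03,0.3,0,0,0,-0.06,0.6,0,0,0,-0.1,0.94,0,0,0]
}}

```text
time_s: 10.38
eef_pos: [0.4498, -0.0033, 0.1989]
tcp_rot: [0.104, -3.138, -0.001]
force: [-0.8, 0.4, -0.1]
gripper_width: 1.002
grasp_force: 0.0
```

{"method": "step_arm", "body": {
  "targets": [-0.03,0.3,0,0,0,-0.06,0.6,0,0,0,-0.1,0.94,0,0,0]
}}

```text
time_s: 10.75
eef_pos: [0.4543, 0.1099, 0.1989]
tcp_rot: [0.104, -3.138, 0.0]
force: [-0.1, -0.5, 0.7]
gripper_width: 0.995
grasp_force: 0.0
```

{"method": "step_arm", "body": {
  "targets": [-0.03,0.3,0,0,0,-0.06,0.6,0,0,0,-0.1,0.94,0,0,0]
}}

```text
time_s: 11.12
eef_pos: [0.4587, 0.2231, 0.1988]
tcp_rot: [0.104, -3.138, 0.001]
force: [0.6, -0.5, -0.4]
gripper_width: 0.995
grasp_force: 0.0
```

{"method": "step_arm", "body": {
  "targets": [-0.03,0.3,0,0,0,-0.06,0.6,0,0,0,-0.1,0.94,0,0,0]
}}

```text
time_s: 11.5
eef_pos: [0.4632, 0.3363, 0.1986]
tcp_rot: [0.105, -3.138, 0.002]
force: [0.7, 0.1, -0.5]
gripper_width: 0.995
grasp_force: 0.0
```

{"method": "step_arm", "body": {
  "targets": [0,0,0,0.3,0,0,0,0,0.6,0,0,0,0,0.9,0]
}}

```text
time_s: 11.88
eef_pos: [0.4632, 0.3354, 0.1984]
tcp_rot: [-0.638, -3.074, 0.003]
force: [-0.1, -0.4, -0.1]
gripper_width: 1.001
grasp_force: 0.0
```

{"method": "step_arm", "body": {
  "targets": [0,0,0,0.3,0,0,0,0,0.6,0,0,0,0,0.9,0]
}}

```text
time_s: 12.25
eef_pos: [0.4633, 0.3351, 0.1985]
tcp_rot: [-1.339, -2.84, 0.004]
force: [-0.1, 0.8, -0.4]
gripper_width: 0.999
grasp_force: 0.0
```

{"method": "step_arm", "body": {
  "targets": [0,0,0,0.3,0,0,0,0,0.6,0,0,0,0,0.88,0,0,0,0,0.88,0,0,0,0,0.88,0]
}}

```text
time_s: 12.88
eef_pos: [0.4636, 0.3354, 0.1993]
tcp_rot: [-1.944, -2.467, 0.002]
force: [0.1, -0.2, -0.4]
gripper_width: 0.999
grasp_force: 0.0
```

Run:
```python
from m import *
to([.4645,.3348,.045],13.3)
```

```text
tgt [0.4645 0.3348 0.045 ] shift [-0.006  0.008  1.286] turn 0.008 | yang 13.55 J6 1.85
```

{"method": "step_arm", "body": {
  "targets": [0,0,0.3,0,0,0,0.01,0.6,0,0,0,0.01,0.9,0,0]
}}

```text
time_s: 13.25
eef_pos: [0.4652, 0.3359, 0.091]
tcp_rot: [1.944, 2.468, 0.001]
force: [0.5, -0.8, 0.4]
gripper_width: 0.998
grasp_force: 0.0
```

{"method": "step_arm", "body": {
  "targets": [0,0,0.2,0,0,0,0,0.35,0,0,0,0,0.45,0,0,0,0,0.45,0,0,0,0,0.45,0,1,0,0,0.45,0,1,0,0,0.45,0,1,0,0,0.45,0,1,0,0,0.45,0,1],
  "force": 60
}}

```text
time_s: 14.38
eef_pos: [0.4661, 0.3365, 0.0395]
tcp_rot: [1.946, 2.466, 0.004]
force: [-0.5, -0.3, 5.4]
gripper_width: 0.688
grasp_force: 66.4
```

{"method": "step_arm", "body": {
  "targets": [0,0,-0.1,0,1,0,0,-0.3,0,1,0,0,-0.6,0,1,0,0,-0.9,0,1,0,0,-0.9,0,1]
}}

```text
time_s: 15.0
eef_pos: [0.4672, 0.337, 0.1492]
tcp_rot: [1.945, 2.464, 0.009]
force: [0.1, 0.3, -3.7]
gripper_width: 0.689
grasp_force: 66.0
```

{"method": "step_arm", "body": {
  "targets": [-0.2,0.01,-0.2,0,1,-0.5,0.03,-0.4,0,1,-0.87,0.07,-0.45,0,1]
}}

```text
time_s: 15.38
eef_pos: [0.4976, 0.2358, 0.2]
tcp_rot: [-1.944, -2.468, -0.0]
force: [0.3, 0.8, -3.8]
gripper_width: 0.686
grasp_force: 66.2
```

{"method": "step_arm", "body": {
  "targets": [-0.3,0.02,0,0,1,-0.6,0.04,0,0,1,-0.87,0.07,0,0,1]
}}

```text
time_s: 15.75
eef_pos: [0.5289, 0.1352, 0.198]
tcp_rot: [-1.945, -2.464, 0.004]
force: [0.4, -0.2, -3.4]
gripper_width: 0.69
grasp_force: 66.2
```

{"method": "step_arm", "body": {
  "targets": [-0.3,0.02,0,0,1,-0.6,0.04,0,0,1,-0.87,0.07,0,0,1]
}}

```text
time_s: 16.12
eef_pos: [0.5613, 0.0358, 0.1979]
tcp_rot: [-1.945, -2.463, 0.003]
force: [0.3, 0.2, -3.5]
gripper_width: 0.688
grasp_force: 66.2
```

{"method": "step_arm", "body": {
  "targets": [0,0,0,-0.2,1,0,0,0,-0.5,1,0,0,0,-0.7,1,0,0,0,-0.9,1]
}}

```text
time_s: 16.62
eef_pos: [0.561, 0.037, 0.1978]
tcp_rot: [-1.311, -2.851, 0.002]
force: [-0.6, 0.1, -3.3]
gripper_width: 0.694
grasp_force: 66.1
```

{"method": "step_arm", "body": {
  "targets": [0,0,0,-0.3,1,0,0,0,-0.6,1,0,0,0,-0.9,1]
}}

```text
time_s: 17.0
eef_pos: [0.5611, 0.0371, 0.1978]
tcp_rot: [-0.606, -3.079, 0.001]
force: [0.3, -0.3, -3.0]
gripper_width: 0.686
grasp_force: 66.1
```

{"method": "step_arm", "body": {
  "targets": [0,0,0,-0.3,1,0,0,0,-0.6,1,0,0,0,-0.8,1,0,0,0,-0.86,1,0,0,0,-0.86,1,0,0,0,-0.86,1]
}}

```text
time_s: 17.75
eef_pos: [0.5622, 0.0371, 0.1997]
tcp_rot: [0.087, -3.14, -0.0]
force: [-0.1, -0.1, -3.6]
gripper_width: 0.687
grasp_force: 66.1
```

Run:
```python
from m import *
e=bw(-7,0,0);h=B[:,0].copy();h[2]=0;h/=np.linalg.norm(h)
c0=e-.008*h;print('bar bottom centre',c0.round(4))
to(c0+[0,0,.0195+.03],93.4)
c=cam('scene');cv2.imwrite('pics/s3.png',c['image'][130:370,200:520])
s=ctrl.observe();P=pts(c);H,S,V=masks(c)
q=P[(P[...,2]>.13)&(P[...,2]<.24)&(S<70)&(c['z_map']>0)&(abs(P[...,0]-.56)<.1)&(abs(P[...,1]-.03)<.13)&(V>90)]
print(s['eef_pos'],len(q),rect(q),np.percentile(q[:,2],[5,50,95]),q.mean(0))
```

```text
bar bottom centre [0.5655 0.0356 0.0559]
tgt [0.5655 0.0356 0.1054] shift [-0.027 -0.014  0.786] turn -0.007 | yang 93.18 J6 -0.1
[0.56228627 0.03709203 0.19984306] 171 [564.1  34.3  17.3 192.5   4.3] [0.19626182 0.19842776 0.2077631 ] [ 0.56866763 -0.02586191  0.19962699]
```

View pics/s3.png

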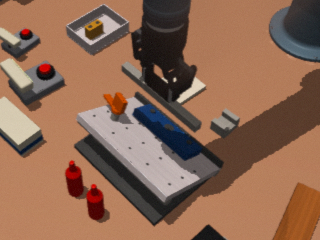

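The crop shows the straightedge held level above the bed at about (160,95), parallel to the workpiece. I lower it in stages and watch the force.

{"method": "step_arm", "body": {
  "targets": [-0.03,-0.01,0.2,0,1,-0.04,-0.01,0.4,0,1,-0.04,-0.01,0.6,0,1,-0.04,-0.01,0.8,0,1,-0.04,-0.01,0.93,0,1,-0.04,-0.01,0.96,0,1,-0.04,-0.01,0.96,0,1]
}}

```text
time_s: 18.68
eef_pos: [0.5675, 0.0361, 0.085]
tcp_rot: [-0.088, 3.14, 0.0]
force: [-0.3, 0.5, -3.7]
gripper_width: 0.683
grasp_force: 79.6
```

{"method": "step_arm", "body": {
  "targets": [0,0,0.015,0,1,0,0,0.025,0,1,0,0,0.025,0,1]
}}

```text
time_s: 19.05
eef_pos: [0.5674, 0.0362, 0.0821]
tcp_rot: [-0.089, 3.14, 0.0]
force: [0.0, 0.5, -3.2]
gripper_width: 0.692
grasp_force: 79.6
```

{"method": "step_arm", "body": {
  "targets": [0,0,0.012,0,1,0,0,0.025,0,1,0,0,0.025,0,1]
}}

```text
time_s: 19.42
eef_pos: [0.5682, 0.0361, 0.0805]
tcp_rot: [-0.089, 3.138, 0.001]
force: [-1.8, -2.3, 7.4]
gripper_width: 0.685
grasp_force: 78.8
```

{"method": "step_arm", "body": {
  "targets": [0,0,0.008,0,1,0,0,0.015,0,1,0,0,0.015,0,1]
}}

```text
time_s: 19.8
eef_pos: [0.5685, 0.0361, 0.08]
tcp_rot: [-0.089, 3.137, 0.001]
force: [-5.7, -3.9, 14.4]
gripper_width: 0.688
grasp_force: 78.4
```

{"method": "step_arm", "body": {
  "targets": [0,0,-0.01,0,1,0,0,-0.01,0,1,0,0,-0.01,0,0.2,0,0,-0.01,0,0.1,0,0,-0.01,0,0,0,0,-0.01,0,0,0,0,-0.2,0,0,0,0,-0.5,0,0,0,0,-0.8,0,0,0,0,-0.8,0,0]
}}

```text
time_s: 21.05
eef_pos: [0.5698, 0.0361, 0.1764]
tcp_rot: [-0.089, 3.134, -0.001]
force: [0.4, 0.0, -0.3]
gripper_width: 1.0
grasp_force: 0.0
```

```bash
cat >> m.py <<'E'
def bar():
    for cn in('top','scene'):
        c=cam(cn);P=pts(c);H,S,V=masks(c);L=(P-O)@B
        inb=(c['z_map']>0)&(abs(L[...,0])<.1)&(abs(L[...,1])<.15)
        q=L[inb&(abs(L[...,2]-.018)<.006)&(L[...,0]>-.06)&(L[...,0]<.05)&(S<70)]
        g=L[inb&(V<75)&(L[...,2]>.03)&(L[...,2]<.055)&(L[...,0]<.06)&(abs(L[...,1])<.06)]
        w=L[inb&(H>95)&(H<125)&(S>120)&(abs(L[...,2]-.0178)<.004)]
        print(cn,'bar',len(q),rect(q) if len(q)>5 else '',np.median(q[:,2]).round(4) if len(q) else '','grip',len(g),rect(g) if len(g)>5 else '',np.percentile(g[:,2],95).round(4) if len(g) else '','wp',len(w),rect(w) if len(w)>5 else '')
E
python3 - <<'E'
from m import *
bar()
c=load('scene');cv2.imwrite('pics/s4.png',cv2.resize(c['image'][190:350,250:450],(750,600)))
E
```

```text
top bar 292 [-33.3 -57.7  87.1  52.9  89. ] 0.0193 grip 80 [-23.5 -22.9  20.   16.7   0.7] 0.0507 wp 529 [-50.4 -45.1  66.9  50.   87.5]
scene bar 603 [-24.9  -2.5  88.4 195.3  12.2] 0.0177 grip 315 [-20.   -0.6  60.7  21.2  88.2] 0.0488 wp 567 [-4.740e+01  5.000e-01  5.320e+01  1.602e+02  1.000e-01]
```

View pics/s4.png

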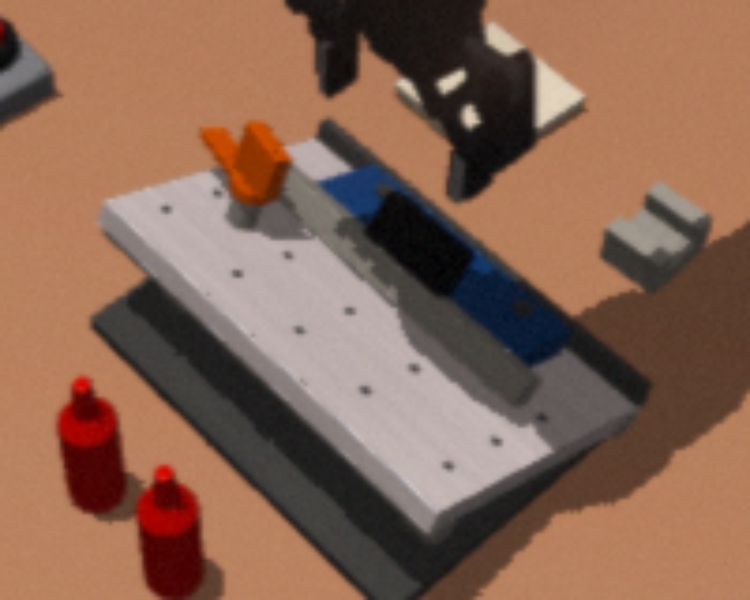

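The crop shows the straightedge lying flat on the slope just above the blue workpiece, with its grip at (420,240). The keeper is untouched. I push it home from the uphill side with both open fingers.

Run:
```python
from m import *
h=B[:,0].copy();h[2]=0;h/=np.linalg.norm(h)
f=lambda x,z:bw(x,6,z)+.011*h-[0,0,.013]
to(f(7,40),93.4);to(f(7,14),93.4);to(f(-9,14),93.4);to(f(-11,14),93.4)
```

```text
tgt [0.5806 0.0426 0.0851] shift [-0.113  0.047  0.732] turn -0.005 | yang 93.24 J6 -0.1
tgt [0.5912 0.0433 0.0614] shift [-0.2    0.047  0.93 ] turn -0.005 | yang 93.24 J6 -0.1
tgt [0.5766 0.0423 0.0549] shift [-0.079  0.046  0.984] turn -0.005 | yang 93.24 J6 -0.1
tgt [0.5747 0.0422 0.0541] shift [-0.063  0.046  0.991] turn -0.005 | yang 93.24 J6 -0.1
```

{"method": "step_arm", "body": {
  "targets": [-0.2,0.05,0,0,0,-0.2,0.05,0.3,0,0,-0.2,0.05,0.6,0,0,-0.2,0.05,0.8,0,0,-0.2,0.05,0.88,0,0,-0.2,0.05,0.9,0,0,-0.2,0.05,0.9,0,0]
}}

```text
time_s: 22.02
eef_pos: [0.5914, 0.0435, 0.0657]
tcp_rot: [-0.089, 3.139, 0.0]
force: [-0.2, -0.3, 1.0]
gripper_width: 1.005
grasp_force: 0.0
```

{"method": "step_arm", "body": {
  "targets": [0,0,0.02,0,0,0,0,0.03,0,0,0,0,0.03,0,0]
}}

```text
time_s: 22.4
eef_pos: [0.591, 0.0435, 0.0617]
tcp_rot: [-0.089, 3.14, 0.0]
force: [-0.2, 0.2, -0.4]
gripper_width: 1.002
grasp_force: 0.0
```

{"method": "step_arm", "body": {
  "targets": [0.03,0,0.013,0,0,0.06,0,0.027,0,0,0.09,0,0.04,0,0,0.09,0,0.04,0,0]
}}

```text
time_s: 22.9
eef_pos: [0.5799, 0.0434, 0.0567]
tcp_rot: [-0.089, 3.14, 0.002]
force: [1.1, 3.4, 0.4]
gripper_width: 1.0
grasp_force: 1.6
```

{"method": "step_arm", "body": {
  "targets": [0.01,0,0.005,0,0,0.02,0,0.01,0,0,0.03,0,0.014,0,0,0.03,0,0.014,0,0]
}}

```text
time_s: 23.4
eef_pos: [0.577, 0.0431, 0.0553]
tcp_rot: [-0.089, 3.139, 0.001]
force: [2.1, 4.0, 2.2]
gripper_width: 0.999
grasp_force: 2.0
```

Run:
```python
from m import *
bar();c=load('scene');P=pts(c);L=(P-O)@B;H,S,V=masks(c)
inb=(c['z_map']>0)&(abs(L[...,0])<.1)&(abs(L[...,1])<.15)
q=L[inb&(S>90)&(H<32)&(L[...,1]<-.05)&(L[...,2]>.045)];print('thumb',rect(q))
cv2.imwrite('pics/s5.png',cv2.resize(c['image'][190:350,250:450],(750,600)))
print(ctrl.observe()['force'],ctrl.observe()['ft_torque'])
```

```text
top bar 294 [-30.7 -56.3  88.9  57.4  86.9] 0.019 grip 98 [ -5.8 -29.5  21.1  59.9  66.1] 0.0523 wp 534 [-50.6 -44.2  69.1  49.7  87.9]
scene bar 392 [  0.4   2.4  75.2 195.   19.4] 0.0174 grip 154 [ 10.9   0.4 119.3  58.   89.2] 0.0542 wp 195 [-48.8  54.3  55.3  52.3  84.7]
thumb [ 35.6 -75.9  58.8  19.4  58.1]
[1.20639825 4.21062126 1.48511293] [ 0.47816178 -0.32761348  0.13144605]
```

View pics/s5.png

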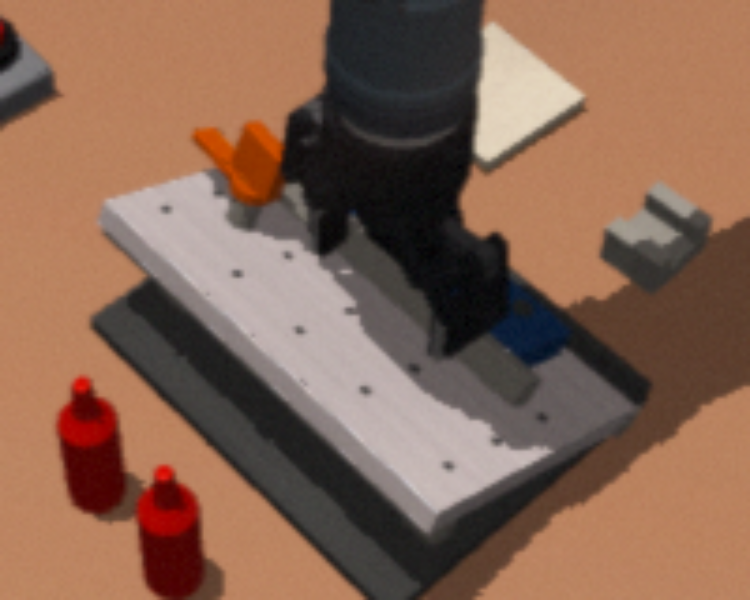

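The crop shows the right finger's knuckle touching the keeper's thumb bar at (290,160). I back off, shift to +y and push again.

{"method": "step_arm", "body": {
  "targets": [-0.04,0.03,-0.02,0,0,-0.04,0.1,-0.02,0,0,-0.04,0.1,-0.02,0,0]
}}

```text
time_s: 23.88
eef_pos: [0.58, 0.0553, 0.057]
tcp_rot: [0.089, -3.139, 0.001]
force: [0.8, 0.3, 0.3]
gripper_width: 0.995
grasp_force: 0.0
```

{"method": "step_arm", "body": {
  "targets": [0.02,0,0.01,0,0,0.04,0,0.02,0,0,0.05,0,0.024,0,0,0.05,0,0.024,0,0]
}}

```text
time_s: 24.38
eef_pos: [0.5756, 0.0545, 0.055]
tcp_rot: [-0.088, 3.138, 0.0]
force: [3.1, 0.9, -0.0]
gripper_width: 1.003
grasp_force: 1.1
```

{"method": "step_arm", "body": {
  "targets": [0.01,0,0.005,0,0,0.02,0,0.01,0,0,0.02,0,0.01,0,0]
}}

```text
time_s: 24.75
eef_pos: [0.5755, 0.0545, 0.0548]
tcp_rot: [-0.087, 3.134, 0.001]
force: [6.4, 0.2, 1.9]
gripper_width: 0.998
grasp_force: 3.1
```

{"method": "step_arm", "body": {
  "targets": [0.01,0,0.005,0,0,0.02,0,0.01,0,0,0.02,0,0.01,0,0]
}}

```text
time_s: 25.12
eef_pos: [0.5755, 0.0545, 0.0548]
tcp_rot: [-0.087, 3.129, 0.001]
force: [8.9, 1.2, 3.6]
gripper_width: 0.999
grasp_force: 4.7
```

{"method": "step_arm", "body": {
  "targets": [-0.03,0,-0.02,0,0,-0.08,0,-0.05,0,0,-0.12,0,-0.3,0,0,-0.12,0,-0.6,0,0,-0.12,0,-1,0,0]
}}

```text
time_s: 25.75
eef_pos: [0.5817, 0.0552, 0.1713]
tcp_rot: [0.089, -3.134, -0.0]
force: [1.8, 0.5, 0.2]
gripper_width: 1.0
grasp_force: 0.0
```

{"method": "step_arm", "body": {
  "targets": [0.3,0.2,-0.2,0,0,0.6,0.5,-0.2,0,0,0.9,0.9,-0.2,0,0,0.9,0.9,-0.2,0,0]
}}

```text
time_s: 26.25
eef_pos: [0.466, 0.1588, 0.1955]
tcp_rot: [0.097, -3.135, 0.0]
force: [-0.2, -0.3, 0.7]
gripper_width: 1.002
grasp_force: 0.0
```

Run:
```python
from m import *
bar()
for cn in('top','scene'):
    c=load(cn);P=pts(c);H,S,V=masks(c);L=(P-O)@B
    inb=(c['z_map']>0)&(abs(L[...,0])<.1)&(abs(L[...,1])<.15)
    q=L[inb&(S<70)&(V>60)&(abs(L[...,2]-.018)<.005)&(abs(L[...,0]+.017)<.014)];print(cn,'bar',len(q),rect(q))
    g=L[inb&(V<75)&(L[...,2]>.044)&(abs(L[...,1])<.05)&(abs(L[...,0]+.017)<.03)];print('griptop',len(g),rect(g) if len(g)>5 else '',np.median(g[:,2]) if len(g) else '')
    q=L[inb&(S>90)&(H<32)&(L[...,1]<-.05)&(L[...,2]>.048)];print('thumb',len(q),rect(q) if len(q)>5 else '')
c=load('top');cv2.imwrite('pics/t6.png',cv2.resize(c['image'][185:310,205:350],(696,600)))
```

```text
top bar 687 [-32.9  -1.6 199.3  54.1  89.5] 0.0192 grip 270 [-23.7  -1.4  58.7  21.1  89.8] 0.0511 wp 1121 [-4.970e+01 -1.000e-01  1.581e+02  4.940e+01  8.890e+01]
scene bar 612 [-26.2  -2.8  89.8 194.9  12.8] 0.0177 grip 317 [-19.3  -0.6  61.1  19.6  87.9] 0.0487 wp 556 [-48.1   0.2 160.6  52.6  88.4]
top bar 543 [-17.6  -1.7 199.2  22.5  89.2]
griptop 176 [-25.2  -1.4  58.7  15.5  88.3] 0.04834657451071442
thumb 100 [ 24.4 -85.8  34.4  11.3  80.3]
scene bar 478 [-14.4   1.8 197.8  22.7  90. ]
griptop 117 [-20.1  -0.2  60.   18.1  87.9] 0.0468543380510992
thumb 99 [ 28.  -84.9  36.6  15.   82.4]
```

View pics/t6.png

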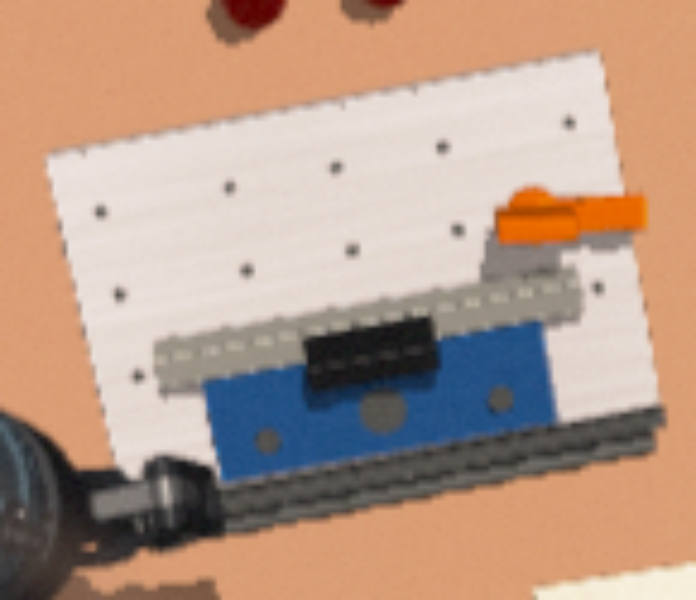

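The top view shows the bar against the workpiece's upper edge, its grip at (370,353) and the keeper still to the right at (575,215). The grip top sits about 7 mm downhill of the bar's middle, so the bar may be leaning. I check its cross-section.

Run:
```python
from m import *
for cn in('top','scene'):
    c=load(cn);P=pts(c);H,S,V=masks(c);L=(P-O)@B
    inb=(c['z_map']>0)&(abs(L[...,0]+.015)<.03)&(abs(L[...,1])<.097)
    q=L[inb&(S<80)&(V<235)&(L[...,2]>.004)&(L[...,2]<.03)&(abs(L[...,1])>.04)]
    g=L[inb&(V<75)&(L[...,2]>.02)&(abs(L[...,1])<.025)]
    for nm,Q in(('bar',q),('grip',g)):
        print(cn,nm,[(round(a*1e3),int(k.sum()),(np.median(Q[k,2])*1e3).round(1),) for a in np.arange(-.036,.008,.003) for k in [abs(Q[:,0]-a)<.0015] if k.sum()>3])
```

```text
top bar [(-27, 5, np.float64(16.7)), (-24, 51, np.float64(18.2)), (-21, 60, np.float64(18.5)), (-18, 63, np.float64(19.9)), (-15, 65, np.float64(20.6)), (-12, 69, np.float64(21.1)), (-9, 114, np.float64(16.4)), (-6, 79, np.float64(9.4)), (-3, 5, np.float64(6.8))]
top grip [(-33, 11, np.float64(46.7)), (-30, 30, np.float64(47.6)), (-27, 25, np.float64(49.1)), (-24, 31, np.float64(49.4)), (-21, 38, np.float64(48.4)), (-18, 53, np.float64(42.6)), (-15, 57, np.float64(33.6)), (-12, 32, np.float64(25.7))]
scene bar [(-21, 14, np.float64(16.6)), (-18, 32, np.float64(17.3)), (-15, 23, np.float64(18.8)), (-12, 24, np.float64(19.4)), (-9, 68, np.float64(18.6)), (-6, 151, np.float64(15.6)), (-3, 156, np.float64(10.5)), (0, 25, np.float64(8.0))]
scene grip [(-30, 4, np.float64(45.6)), (-27, 7, np.float64(45.9)), (-24, 12, np.float64(47.2)), (-21, 13, np.float64(47.7)), (-18, 48, np.float64(46.8)), (-15, 92, np.float64(40.8)), (-12, 106, np.float64(32.5)), (-9, 58, np.float64(25.5)), (-6, 5, np.float64(25.7))]
```

The cross-section shows the bar's top tilted by about 13°. It is leaning over the workpiece's upper corner and its foot is about 4 mm short of flush, because my push was too high. I push again lower, with the tips just clear of the bed.

Run:
```python
from m import *
h=B[:,0].copy();h[2]=0;h/=np.linalg.norm(h)
f=lambda x,z:bw(x,17,z)+.011*h-[0,0,.013]
to(f(10,60),93.4);to(f(10,11),93.4);to(f(-9,10),93.4);
```

```text
tgt [0.5746 0.0532 0.1046] shift [-0.826 -0.913  0.759] turn -0.003 | yang 93.32 J6 0.14
tgt [0.5944 0.0545 0.0598] shift [-0.992 -0.911  1.132] turn -0.003 | yang 93.32 J6 0.14
tgt [0.5775 0.0534 0.0512] shift [-0.851 -0.912  1.204] turn -0.003 | yang 93.32 J6 0.14
```

{"method": "step_arm", "body": {
  "targets": [-0.4,-0.3,0,0,0,-0.8,-0.6,0,0,0,-0.99,-0.91,0.1,0,0,-0.99,-0.91,0.4,0,0,-0.99,-0.91,0.7,0,0,-0.99,-0.91,0.95,0,0,-0.99,-0.91,0.95,0,0]
}}

```text
time_s: 27.22
eef_pos: [0.5928, 0.0531, 0.0789]
tcp_rot: [0.085, -3.133, -0.0]
force: [-0.5, 0.0, -0.1]
gripper_width: 1.003
grasp_force: 0.0
```

{"method": "step_arm", "body": {
  "targets": [0,0,0.1,0,0,0,0,0.15,0,0,0,0,0.17,0,0,0,0,0.17,0,0]
}}

```text
time_s: 27.72
eef_pos: [0.5953, 0.0546, 0.0621]
tcp_rot: [-0.089, 3.14, 0.0]
force: [0.1, -0.4, 0.4]
gripper_width: 0.999
grasp_force: 0.0
```

{"method": "step_arm", "body": {
  "targets": [0,0,0.01,0,0,0,0,0.02,0,0,0,0,0.02,0,0]
}}

```text
time_s: 28.1
eef_pos: [0.595, 0.0546, 0.0593]
tcp_rot: [0.089, -3.14, -0.0]
force: [-0.3, -0.5, 0.2]
gripper_width: 0.998
grasp_force: 0.0
```

{"method": "step_arm", "body": {
  "targets": [0,0,0.01,0,0,0,0,0.015,0,0,0,0,0.015,0,0]
}}

```text
time_s: 28.48
eef_pos: [0.595, 0.0546, 0.0574]
tcp_rot: [0.089, -3.14, -0.0]
force: [0.3, -0.1, 0.3]
gripper_width: 0.997
grasp_force: 0.0
```

{"method": "step_arm", "body": {
  "targets": [0,0,0.01,0,0,0,0,0.015,0,0,0,0,0.015,0,0]
}}

```text
time_s: 28.85
eef_pos: [0.5954, 0.0546, 0.0563]
tcp_rot: [-0.089, 3.14, 0.0]
force: [-1.2, -0.7, 4.7]
gripper_width: 1.001
grasp_force: 2.3
```

{"method": "step_arm", "body": {
  "targets": [0,0,-0.008,0,0,0.03,0,0.005,0,0,0.06,0,0.019,0,0,0.09,0,0.032,0,0,0.12,0,0.045,0,0,0.12,0,0.045,0,0]
}}

```text
time_s: 29.6
eef_pos: [0.5803, 0.0538, 0.0502]
tcp_rot: [0.089, -3.14, -0.0]
force: [0.6, -0.2, 0.3]
gripper_width: 1.0
grasp_force: 0.0
```

{"method": "step_arm", "body": {
  "targets": [0.01,0,0.004,0,0,0.02,0,0.009,0,0,0.03,0,0.013,0,0,0.03,0,0.013,0,0]
}}

```text
time_s: 30.1
eef_pos: [0.5797, 0.0537, 0.0498]
tcp_rot: [-0.088, 3.135, 0.001]
force: [5.9, 1.3, 1.0]
gripper_width: 0.999
grasp_force: 2.3
```

{"method": "step_arm", "body": {
  "targets": [0.01,0,0.004,0,0,0.02,0,0.009,0,0,0.03,0,0.013,0,0,0.03,0,0.013,0,0]
}}

```text
time_s: 30.6
eef_pos: [0.5796, 0.0536, 0.0497]
tcp_rot: [-0.087, 3.129, 0.001]
force: [10.4, 1.3, 1.7]
gripper_width: 0.999
grasp_force: 4.4
```

The foot stays jammed. I'll right the bar by pushing its grip uphill from the downhill side, then regrip and slide it home with the angle held.

{"method": "step_arm", "body": {
  "targets": [-0.04,0,-0.02,0,0,-0.15,0,-0.08,0,0,-0.15,0,-0.4,0,0,-0.15,0,-0.7,0,0,-0.15,0,-1,0,0.4,-0.15,0,-1,0,0.75,-0.15,0,-1,0,0.75]
}}

```text
time_s: 31.48
eef_pos: [0.5903, 0.0544, 0.1661]
tcp_rot: [0.089, -3.138, -0.0]
force: [-0.5, -1.1, 0.3]
gripper_width: 0.379
grasp_force: 0.0
```

Run:
```python
from m import *
h=B[:,0].copy();h[2]=0;h/=np.linalg.norm(h)
f=lambda x,z:bw(x,0,z)-.011*h-[0,0,.003]
to(f(-48,90),93.4);to(f(-42,38),93.4);to(f(-20,38),93.4);print(ctrl.observe()['gripper_width'])
c=cam('scene');P=pts(c);H,S,V=masks(c);L=(P-O)@B
inb=(c['z_map']>0)&(abs(L[...,0]+.015)<.03)&(abs(L[...,1])<.097)
q=L[inb&(S<80)&(V<235)&(L[...,2]>.004)&(L[...,2]<.03)&(abs(L[...,1])>.04)]
print([(round(a*1e3),int(k.sum()),(np.median(q[k,2])*1e3).round(1),) for a in np.arange(-.03,.004,.003) for k in [abs(q[:,0]-a)<.0015] if k.sum()>3])
```

```text
tgt [0.4887 0.0306 0.1185] shift [ 0.856 -0.149  0.399] turn -0.005 | yang 93.24 J6 -0.07
tgt [0.5152 0.0324 0.0734] shift [ 0.633 -0.148  0.774] turn -0.005 | yang 93.24 J6 -0.07
tgt [0.5352 0.0336 0.0823] shift [ 0.466 -0.146  0.699] turn -0.005 | yang 93.24 J6 -0.07
0.3786294402466411
[(-24, 5, np.float64(15.8)), (-21, 18, np.float64(16.3)), (-18, 31, np.float64(17.9)), (-15, 27, np.float64(18.5)), (-12, 29, np.float64(19.1)), (-9, 71, np.float64(18.1)), (-6, 186, np.float64(13.7)), (-3, 115, np.float64(9.4)), (0, 18, np.float64(6.6))]
```

{"method": "step_arm", "body": {
  "targets": [0.3,-0.1,0,0,0.75,0.6,-0.15,0,0,0.75,0.8,-0.15,0.1,0,0.75,0.75,-0.15,0.4,0,0.75,0.7,-0.15,0.65,0,0.75,0.64,-0.15,0.77,0,0.75,0.64,-0.15,0.77,0,0.75]
}}

```text
time_s: 32.4
eef_pos: [0.5148, 0.0321, 0.0734]
tcp_rot: [0.089, -3.137, -0.001]
force: [-0.4, -0.2, 0.8]
gripper_width: 0.251
grasp_force: 0.0
```

{"method": "step_arm", "body": {
  "targets": [-0.03,0,-0.013,0,0.75,-0.06,0,-0.026,0,0.75,-0.09,0,-0.04,0,0.75,-0.09,0,-0.04,0,0.75]
}}

```text
time_s: 32.9
eef_pos: [0.5275, 0.0327, 0.0803]
tcp_rot: [-0.089, 3.139, -0.0]
force: [-0.2, 0.4, -0.4]
gripper_width: 0.253
grasp_force: 0.0
```

{"method": "step_arm", "body": {
  "targets": [-0.02,0,-0.009,0,0.75,-0.04,0,-0.018,0,0.75,-0.06,0,-0.026,0,0.75,-0.06,0,-0.026,0,0.75]
}}

```text
time_s: 33.4
eef_pos: [0.5331, 0.0331, 0.0826]
tcp_rot: [0.088, -3.139, 0.0]
force: [-2.2, -1.5, 0.7]
gripper_width: 0.251
grasp_force: 1.3
```

```bash
cat >> m.py <<'E'
def sec(cn='scene'):
    c=cam(cn);P=pts(c);H,S,V=masks(c);L=(P-O)@B
    inb=(c['z_map']>0)&(abs(L[...,0]+.015)<.03)&(abs(L[...,1])<.097)
    q=L[inb&(S<80)&(V<235)&(L[...,2]>.004)&(L[...,2]<.03)&(abs(L[...,1])>.04)]
    print(cn,[(round(a*1e3),int(k.sum()),float((np.median(q[k,2])*1e3).round(1))) for a in np.arange(-.03,.016,.003) for k in [abs(q[:,0]-a)<.0015] if k.sum()>3])
E
python3 -c "
from m import *
sec()"
```

```text
scene [(-24, 7, 13.4), (-18, 16, 16.3), (-15, 42, 17.3), (-12, 42, 17.2), (-9, 50, 17.3), (-6, 55, 16.5), (-3, 139, 12.1), (0, 109, 11.8), (3, 6, 13.8)]
```

{"method": "step_arm", "body": {
  "targets": [0.01,0,0.004,0,0.75,0.02,0,0.009,0,0.75,0.04,0,0.018,0,0.75,0.08,0,0,0,0.75,0.12,0,-0.1,0,0.75]
}}

```text
time_s: 34.08
eef_pos: [0.5183, 0.0323, 0.0946]
tcp_rot: [0.089, -3.139, -0.0]
force: [0.4, 0.4, 1.1]
gripper_width: 0.245
grasp_force: 0.0
```

```bash
python3 -c "
from m import *
sec()"
```

```text
scene [(-24, 7, 13.2), (-18, 19, 16.4), (-15, 34, 17.0), (-12, 43, 17.5), (-9, 49, 17.5), (-6, 60, 16.4), (-3, 143, 12.3), (0, 108, 11.0)]
```

It stands flat and stable now. I regrip it by the ends, lock the angle and slide it the last few millimetres.

Run:
```python
from m import *
a=bw(-13.5,-.5,36);to(a+[0,0,.08],93.4);to(a-[0,0,.0207],93.4)
```

```text
tgt [0.553  0.0343 0.1662] shift [-0.283  0.001 -0.579] turn -0.006 | yang 93.23 J6 -0.12
tgt [0.553  0.0343 0.0655] shift [-0.283  0.001  0.26 ] turn -0.006 | yang 93.23 J6 -0.12
```

{"method": "step_arm", "body": {
  "targets": [0,0,-0.3,0,0.7,0,0,-0.55,0,0.2,-0.15,0,-0.58,0,0,-0.28,0,-0.58,0,0,-0.28,0,-0.5,0,0,-0.28,0,-0.25,0,0,-0.28,0,0.05,0,0,-0.28,0,0.2,0,0,-0.28,0,0.26,0,0,-0.28,0,0.26,0,0]
}}

```text
time_s: 35.38
eef_pos: [0.5522, 0.0342, 0.0633]
tcp_rot: [0.088, -3.139, -0.0]
force: [-0.2, -0.1, -0.2]
gripper_width: 0.999
grasp_force: 0.0
```

{"method": "step_arm", "body": {
  "targets": [0,0,0,0,0.2,0,0,0,0,0.28,0,0,0,0,1,0,0,-0.012,0,1,0,0,-0.012,0,1,0,0,-0.012,0,1],
  "force": 40
}}

```text
time_s: 36.12
eef_pos: [0.5527, 0.0343, 0.0648]
tcp_rot: [0.089, -3.14, -0.0]
force: [-0.7, 0.7, -0.6]
gripper_width: 0.695
grasp_force: 48.8
```

```bash
python3 -c "
from m import *
sec()"
```

```text
scene [(-21, 9, 16.2), (-18, 27, 16.3), (-15, 44, 17.1), (-12, 47, 17.3), (-9, 42, 17.1), (-6, 88, 15.2), (-3, 169, 10.8), (0, 40, 12.5)]
```

{"method": "step_arm", "body": {
  "targets": [0,0,-0.004,0,1,0,0,-0.006,0,1,0.008,0,-0.003,0,1,0.015,0,0.001,0,1,0.015,0,0.001,0,1],
  "force": 90
}}

```text
time_s: 36.8
eef_pos: [0.5509, 0.0341, 0.0647]
tcp_rot: [0.089, -3.14, -0.0]
force: [-1.2, 0.4, -3.8]
gripper_width: 0.685
grasp_force: 98.5
```

{"method": "step_arm", "body": {
  "targets": [0.008,0,0.0035,0,1,0.015,0,0.007,0,1,0.015,0,0.007,0,1]
}}

```text
time_s: 37.17
eef_pos: [0.5494, 0.034, 0.0641]
tcp_rot: [-0.089, 3.14, 0.0]
force: [-0.0, 0.3, -3.7]
gripper_width: 0.688
grasp_force: 98.6
```

{"method": "step_arm", "body": {
  "targets": [0.008,0,0.0035,0,1,0.008,0,0.0035,0,1]
}}

```text
time_s: 37.42
eef_pos: [0.5493, 0.034, 0.064]
tcp_rot: [-0.088, 3.139, 0.0]
force: [2.0, -0.4, -3.0]
gripper_width: 0.685
grasp_force: 98.7
```

{"method": "step_arm", "body": {
  "targets": [0.008,0,0.0035,0,1,0.008,0,0.0035,0,1]
}}

```text
time_s: 37.67
eef_pos: [0.5492, 0.0339, 0.064]
tcp_rot: [-0.088, 3.137, 0.001]
force: [4.9, 0.6, -1.4]
gripper_width: 0.691
grasp_force: 98.8
```

```bash
python3 -c "
from m import *
sec();sec('top')"
```

```text
scene [(-24, 11, 16.2), (-21, 29, 17.3), (-18, 42, 17.7), (-15, 47, 17.8), (-12, 39, 17.5), (-9, 132, 13.4), (-6, 155, 11.7), (-3, 31, 11.2)]
top [(-27, 7, 16.3), (-24, 16, 18.3), (-21, 13, 18.7), (-18, 17, 18.3), (-15, 17, 17.7), (-12, 26, 14.0), (-9, 4, 7.9)]
```

{"method": "step_arm", "body": {
  "targets": [-0.004,0,0.006,0,1,-0.004,0,0.01,0,1,-0.004,0,0.01,0,1]
}}

```text
time_s: 38.15
eef_pos: [0.5494, 0.034, 0.0636]
tcp_rot: [-0.088, 3.137, 0.0]
force: [3.1, 2.0, 6.0]
gripper_width: 0.688
grasp_force: 100.2
```

{"method": "step_arm", "body": {
  "targets": [0,0,0,0,0.28,0,0,0,0,0.22,0,0,0,0,0.1,0,0,0,0,0,0,0,-0.15,0,0,0,0,-0.5,0,0,0,0,-0.9,0,0]
}}

```text
time_s: 39.02
eef_pos: [0.5469, 0.0339, 0.1702]
tcp_rot: [0.089, -3.138, -0.0]
force: [1.7, -0.0, 0.6]
gripper_width: 0.997
grasp_force: 0.0
```

{"method": "step_arm", "body": {
  "targets": [0.4,0.3,0,0,0,0.8,0.6,0,0,0,0.9,0.9,0,0,0,0.9,0.9,0,0,0]
}}

```text
time_s: 39.52
eef_pos: [0.4325, 0.1371, 0.17]
tcp_rot: [0.095, -3.14, -0.0]
force: [0.8, -1.1, -0.6]
gripper_width: 0.999
grasp_force: 0.0
```

Run:
```python
from m import *
sec();sec('top')
for cn in('top','scene'):
    c=load(cn);P=pts(c);H,S,V=masks(c);L=(P-O)@B
    inb=(c['z_map']>0)&(abs(L[...,0])<.1)&(abs(L[...,1])<.15)
    # gaps: wp upper edge & bar top rect
    q=L[inb&(S<80)&(V>60)&(abs(L[...,2]-.018)<.003)&(abs(L[...,0]+.017)<.014)];print(cn,'bar',len(q),rect(q))
    w=L[inb&(H>95)&(H<125)&(S>120)&(abs(L[...,2]-.0178)<.003)];print('wp',rect(w))
    g=L[inb&(V<75)&(L[...,2]>.045)&(abs(L[...,1])<.05)&(abs(L[...,0]+.017)<.03)];print('griptop',len(g),rect(g),np.median(g[:,2]))
    k=L[inb&(S>90)&(H<32)&(L[...,1]<-.05)&(L[...,2]>.05)];print('thumb',rect(k))
c=load('top');cv2.imwrite('pics/t7.png',cv2.resize(c['image'][185:310,205:350],(696,600)))
```

```text
scene [(-24, 12, 16.1), (-21, 33, 17.0), (-18, 42, 16.9), (-15, 48, 17.0), (-12, 46, 16.9), (-9, 108, 14.1), (-6, 165, 11.3), (-3, 22, 11.6)]
top [(-27, 11, 17.5), (-24, 53, 17.7), (-21, 65, 18.0), (-18, 66, 18.1), (-15, 72, 17.3), (-12, 92, 17.4), (-9, 59, 13.7)]
top bar 430 [-18.6  -0.7 198.8  19.7  89.7]
wp [-49.8   0.2 157.8  48.8  88.6]
griptop 552 [-18.8   9.9  80.2  56.2  90. ] 0.6646051772973512
thumb [ 24.6 -85.7  34.3  11.6  80.4]
scene bar 368 [-14.1   1.9 197.2  20.1  89.4]
wp [-47.8   0.8 161.   51.9  89.3]
griptop 228 [-19.   14.   31.9  85.   22.4] 0.04961958800529031
thumb [ 26.6 -84.7  38.4  16.   75.2]
```

View pics/t7.png

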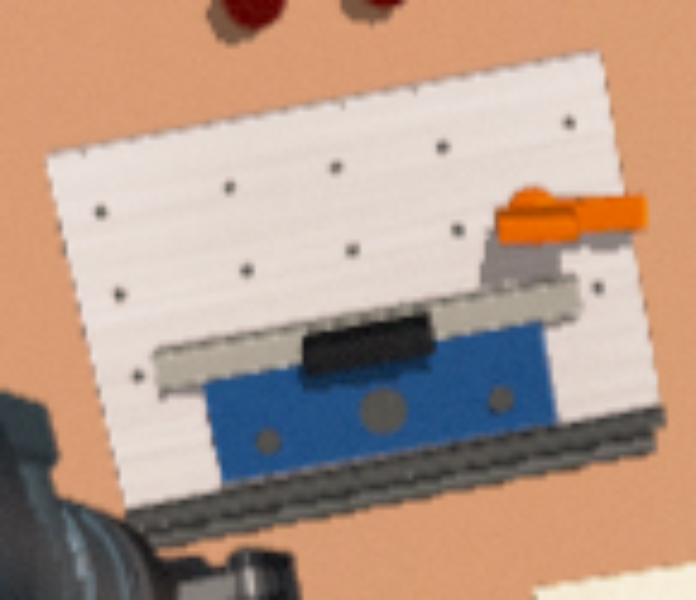

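The top view shows the bar flat and flush with the workpiece edge, from (205,380) to (545,322). A light low push with two fingers will seat it and take out any leftover yaw.

Run:
```python
from m import *
to([.595,.0546,.075],93.3);to([.5953,.0546,.0578],93.3)
```

```text
tgt [0.595  0.0546 0.075 ] shift [-1.298 -0.75   0.793] turn -0.001 | yang 93.28 J6 0.11
tgt [0.5953 0.0546 0.0578] shift [-1.301 -0.75   0.937] turn -0.001 | yang 93.28 J6 0.11
```

{"method": "step_arm", "body": {
  "targets": [-0.4,-0.2,0,0,0,-0.8,-0.5,0,0,0,-1,-0.75,0,0,0]
}}

```text
time_s: 40.0
eef_pos: [0.5621, 0.0498, 0.1697]
tcp_rot: [-0.085, 3.139, -0.001]
force: [-0.1, 0.5, -1.0]
gripper_width: 1.0
grasp_force: 0.0
```

{"method": "step_arm", "body": {
  "targets": [-0.3,0,0,0,0,-0.3,0,0.3,0,0,-0.3,0,0.6,0,0,-0.3,0,0.8,0,0,-0.3,0,0.9,0,0,-0.3,0,0.925,0,0,-0.3,0,0.925,0,0]
}}

```text
time_s: 40.88
eef_pos: [0.5957, 0.0542, 0.0597]
tcp_rot: [-0.088, 3.139, -0.0]
force: [-0.3, -0.3, -0.3]
gripper_width: 0.998
grasp_force: 0.0
```

{"method": "step_arm", "body": {
  "targets": [0.03,0,0.013,0,0,0.06,0,0.027,0,0,0.09,0,0.04,0,0,0.11,0,0.049,0,0,0.11,0,0.049,0,0]
}}

```text
time_s: 41.5
eef_pos: [0.5813, 0.0539, 0.053]
tcp_rot: [0.089, -3.14, -0.0]
force: [-0.5, -0.4, -0.1]
gripper_width: 0.997
grasp_force: 0.0
```

{"method": "step_arm", "body": {
  "targets": [0.01,0,0.004,0,0,0.02,0,0.009,0,0,0.03,0,0.013,0,0,0.03,0,0.013,0,0]
}}

```text
time_s: 42.0
eef_pos: [0.5779, 0.0536, 0.0515]
tcp_rot: [0.089, -3.14, -0.0]
force: [-0.3, -0.9, 0.5]
gripper_width: 1.002
grasp_force: 0.0
```

{"method": "step_arm", "body": {
  "targets": [0.01,0,0.006,0,0,0.02,0,0.012,0,0,0.02,0,0.012,0,0]
}}

```text
time_s: 42.38
eef_pos: [0.5767, 0.0535, 0.0506]
tcp_rot: [-0.088, 3.138, 0.0]
force: [1.3, 0.2, 2.1]
gripper_width: 1.001
grasp_force: 1.2
```

{"method": "step_arm", "body": {
  "targets": [0.01,0,0.004,0,0,0.02,0,0.009,0,0,0.02,0,0.009,0,0]
}}

```text
time_s: 42.75
eef_pos: [0.5765, 0.0535, 0.0506]
tcp_rot: [-0.088, 3.134, 0.001]
force: [5.7, 1.1, 3.5]
gripper_width: 1.0
grasp_force: 3.5
```

{"method": "step_arm", "body": {
  "targets": [-0.03,0,-0.02,0,0,-0.1,0,-0.05,0,0,-0.1,0,-0.3,0,0,-0.1,0,-0.6,0,0,-0.1,0,-1,0,0.4,-0.1,0,-1,0,0.4]
}}

```text
time_s: 43.5
eef_pos: [0.5876, 0.054, 0.173]
tcp_rot: [-0.089, 3.134, -0.001]
force: [0.6, -0.5, -0.2]
gripper_width: 0.611
grasp_force: 0.0
```

{"method": "step_arm", "body": {
  "targets": [0,0,0,-0.3,0.4,0,0,0,-0.6,0.4,0,0,0,-0.9,0.4]
}}

```text
time_s: 43.88
eef_pos: [0.584, 0.054, 0.1674]
tcp_rot: [0.826, -3.027, -0.001]
force: [0.4, 0.5, 0.7]
gripper_width: 0.6
grasp_force: 0.0
```

{"method": "step_arm", "body": {
  "targets": [0,0,0,-0.3,0.4,0,0,0,-0.6,0.4,0,0,0,-0.9,0.4]
}}

```text
time_s: 44.25
eef_pos: [0.5839, 0.054, 0.1673]
tcp_rot: [1.51, -2.751, -0.003]
force: [-0.3, -0.5, -0.1]
gripper_width: 0.6
grasp_force: 0.0
```

{"method": "step_arm", "body": {
  "targets": [0,0,0,-0.3,0.4,0,0,0,-0.6,0.4,0,0,0,-0.85,0.4,0,0,0,-0.85,0.4,0,0,0,-0.85,0.4]
}}

```text
time_s: 44.88
eef_pos: [0.5847, 0.0541, 0.1682]
tcp_rot: [2.073, -2.359, -0.002]
force: [0.3, 0.0, 0.3]
gripper_width: 0.596
grasp_force: 0.0
```

Run:
```python
from m import *
sec()
a=bw(25,-85,45);print(a.round(4));to(a+[0,0,.06],-7.2);to(a-[0,0,.012],-7.2)
c=load('scene');P=pts(c);H,S,V=masks(c);L=(P-O)@B
inb=(c['z_map']>0)&(abs(L[...,0])<.1)&(abs(L[...,1])<.15)
q=L[inb&(S<80)&(V>60)&(abs(L[...,2]-.0175)<.003)&(abs(L[...,0]+.015)<.014)];print('bar',rect(q))
w=L[inb&(H>95)&(H<125)&(S>120)&(abs(L[...,2]-.0178)<.003)];print('wp',rect(w))
k=L[inb&(S>90)&(H<32)&(L[...,1]<-.05)&(L[...,2]>.05)];print('thumb',rect(k))
```

```text
scene [(-21, 16, 16.7), (-18, 24, 17.0), (-15, 25, 16.9), (-12, 35, 17.0), (-9, 107, 13.6), (-6, 152, 11.5), (-3, 25, 10.7)]
[ 0.5899 -0.048   0.11  ]
tgt [ 0.5899 -0.048   0.17  ] shift [ 0.838 -0.151 -0.013] turn -0.005 | yang 172.65 J6 -1.46
tgt [ 0.5899 -0.048   0.098 ] shift [ 0.838 -0.151  0.587] turn -0.005 | yang 172.65 J6 -1.46
bar [-13.5   4.2 191.9  20.3  89.8]
wp [-51.    0.7 160.9  52.   85.7]
thumb [ 28.7 -83.5  36.4  12.4  78.3]
```

The bar is flat and seated. Next I move over the keeper, lower and close gently.

{"method": "step_arm", "body": {
  "targets": [0.4,-0.08,0,0,0.4,0.84,-0.15,0,0,0.4,0.84,-0.15,0.2,0,0.4,0.84,-0.15,0.4,0,0.4,0.84,-0.15,0.55,0,0.4,0.84,-0.15,0.57,0,0.4,0.84,-0.15,0.57,0,0.4]
}}

```text
time_s: 45.8
eef_pos: [0.5905, -0.0482, 0.101]
tcp_rot: [-2.076, 2.358, -0.0]
force: [-0.2, -0.0, -0.5]
gripper_width: 0.6
grasp_force: 0.0
```

{"method": "step_arm", "body": {
  "targets": [0,0,0,0,0.55,0,0,0,0,0.65,0,0,0,0,1,0,0,0,0,1,0,0,0,0,1],
  "force": 20
}}

```text
time_s: 46.42
eef_pos: [0.59, -0.0481, 0.1014]
tcp_rot: [2.076, -2.358, -0.0]
force: [-3.9, 0.6, 5.7]
gripper_width: 0.224
grasp_force: 18.0
```

{"method": "step_arm", "body": {
  "targets": [0,0,0,0.2,1,0,0,0,0.4,1,0,0,0,0.6,1,0,0,0,0.8,1,0,0,0,0.8,1]
}}

```text
time_s: 47.05
eef_pos: [0.59, -0.0483, 0.1018]
tcp_rot: [1.539, -2.738, 0.001]
force: [-4.3, 1.0, 8.2]
gripper_width: 0.202
grasp_force: 19.9
```

{"method": "step_arm", "body": {
  "targets": [0,0,0,0.2,1,0,0,0,0.4,1,0,0,0,0.6,1,0,0,0,0.8,1,0,0,0,0.8,1]
}}

```text
time_s: 47.68
eef_pos: [0.5899, -0.0485, 0.1018]
tcp_rot: [0.936, -2.999, 0.001]
force: [-4.6, 0.7, 9.0]
gripper_width: 0.173
grasp_force: 20.0
```

{"method": "step_arm", "body": {
  "targets": [0,0,0,0.2,1,0,0,0,0.4,1,0,0,0,0.6,1,0,0,0,0.8,1,0,0,0,0.8,1]
}}

```text
time_s: 48.3
eef_pos: [0.59, -0.0485, 0.1017]
tcp_rot: [0.292, -3.128, 0.001]
force: [-4.9, 0.7, 6.6]
gripper_width: 0.138
grasp_force: 20.0
```

{"method": "step_arm", "body": {
  "targets": [0,0,0,0.15,1,0,0,0,0.3,1,0,0,0,0.3,1]
}}

```text
time_s: 48.68
eef_pos: [0.5901, -0.0485, 0.1016]
tcp_rot: [-0.05, 3.141, -0.001]
force: [-4.4, -0.7, 6.4]
gripper_width: 0.136
grasp_force: 28.2
```

{"method": "step_arm", "body": {
  "targets": [0,0,0,0.1,1,0,0,0,0.2,1,0,0,0,0.2,1]
}}

```text
time_s: 49.05
eef_pos: [0.5904, -0.0483, 0.1017]
tcp_rot: [0.109, 3.139, -0.002]
force: [-3.3, 0.3, 6.3]
gripper_width: 0.136
grasp_force: 76.0
```

Run:
```python
from m import *
to([0.59,-.0485,.1017]);print(ctrl.observe()['ft_torque'])
```

```text
tgt [ 0.59   -0.0485  0.1017] shift [ 0.003 -0.002 -0.   ] turn 0 | yang 86.03 J6 -0.12
[-0.32639853  0.40210601  1.8561249 ]
```

The keeper is against its stop, where the torque rises. I ease back, open a little and lift.

{"method": "step_arm", "body": {
  "targets": [0,0,0,-0.15,1,0,0,0,-0.24,0.9,0,0,0,-0.24,0.7,0,0,0,-0.24,0.65,0,0,0,-0.24,0.65,0,0,-0.2,-0.24,0.65,0,0,-0.5,-0.24,0.65,0,0,-0.9,-0.24,0.65,0,0,-0.9,-0.24,1]
}}

```text
time_s: 50.18
eef_pos: [0.5933, -0.0488, 0.2131]
tcp_rot: [-0.08, 3.132, -0.003]
force: [-0.3, 0.2, -0.0]
gripper_width: 0.15
grasp_force: 0.0
```

Run:
```python
from m import *
to([.6322,-.2848,.2],90)
to([.6322,-.2848,.055],90)
```

```text
tgt [ 0.6322 -0.2848  0.2   ] shift [-0.223 -1.981  0.115] turn 0.097 | yang 92.92 J6 -0.24
tgt [ 0.6322 -0.2848  0.055 ] shift [-0.213 -1.978  1.323] turn 0.097 | yang 92.92 J6 -0.24
```

{"method": "step_arm", "body": {
  "targets": [-0.03,-0.3,0,0,1,-0.06,-0.6,0,0,1,-0.11,-1,0,0,1]
}}

```text
time_s: 50.55
eef_pos: [0.6094, -0.1676, 0.2075]
tcp_rot: [0.082, -3.139, -0.002]
force: [-0.0, -0.2, -0.3]
gripper_width: 0.002
grasp_force: 0.0
```

{"method": "step_arm", "body": {
  "targets": [-0.03,-0.3,0,0,1,-0.06,-0.6,0.05,0,1,-0.11,-0.98,0.12,0,1,-0.11,-0.98,0.12,0,1,-0.11,-0.98,0.12,0,1]
}}

```text
time_s: 51.18
eef_pos: [0.6284, -0.2837, 0.1931]
tcp_rot: [0.08, -3.139, -0.002]
force: [0.2, 1.2, -0.1]
gripper_width: 0.0
grasp_force: 0.0
```

Run:
```python
from m import *
sec();sec('top')
for cn in('top','scene'):
    c=load(cn);P=pts(c);H,S,V=masks(c);L=(P-O)@B
    inb=(c['z_map']>0)&(abs(L[...,0])<.1)&(abs(L[...,1])<.15)
    q=L[inb&(S<80)&(V>60)&(abs(L[...,2]-.0175)<.003)&(abs(L[...,0]+.015)<.014)];print(cn,'bar',rect(q))
    k=L[inb&(S>90)&(H<32)&(L[...,1]<-.05)&(L[...,2]>.05)];print('thumb',len(k),rect(k) if len(k)>5 else '')
    k=L[inb&(S>90)&(H<32)&(L[...,1]<-.05)&(L[...,2]<.03)];print('fing',len(k),rect(k) if len(k)>5 else '')
to([.6322,-.2848,.055])
c=load('scene');cv2.imwrite('pics/s8.png',cv2.resize(c['image'][130:330,180:450],(800,592)))
```

```text
scene [(-24, 10, 16.3), (-21, 26, 16.7), (-18, 45, 16.9), (-15, 36, 16.8), (-12, 45, 16.6), (-9, 106, 12.9), (-6, 155, 11.0), (-3, 21, 10.8)]
top [(-27, 8, 17.9), (-24, 43, 17.4), (-21, 53, 18.0), (-18, 56, 18.1), (-15, 61, 17.7), (-12, 72, 17.0), (-9, 65, 14.7)]
top bar [-19.4  -0.7 199.2  20.5  89.2]
thumb 95 [ 24.4 -85.5  35.3  11.9   0.1]
fing 985 [   0.3 -100.2  199.5   99.6    0.2]
scene bar [-13.6   9.8 181.3  20.6  89.1]
thumb 84 [ 28.4 -83.8  37.4  13.5   0.9]
fing 808 [  0.5 -99.9  99.9 198.9  89.9]
tgt [ 0.6322 -0.2848  0.055 ] shift [-0.028 -0.017  1.159] turn 0 | yang 92.99 J6 -0.57
```

View pics/s8.png

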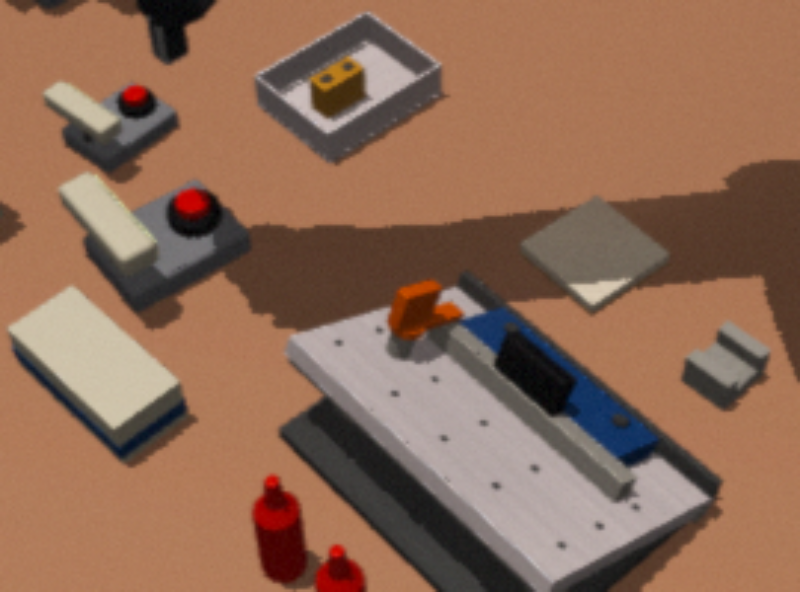

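The keeper lies over the bar, fully turned, at (425,310). The bar is flush, and the block is in the tray at (338,85). Now I press the larger lamp's button.

{"method": "step_arm", "body": {
  "targets": [-0.03,-0.02,0.3,0,1,-0.03,-0.02,0.6,0,1,-0.03,-0.02,0.95,0,1]
}}

```text
time_s: 51.65
eef_pos: [0.6335, -0.2853, 0.0805]
tcp_rot: [-0.083, 3.138, -0.002]
force: [0.3, -0.3, -0.8]
gripper_width: 0.005
grasp_force: 0.0
```

{"method": "step_arm", "body": {
  "targets": [0,0,0.1,0,1,0,0,0.2,0,1,0,0,0.24,0,1,0,0,0.28,0,1,0,0,0.28,0,1]
}}

```text
time_s: 52.28
eef_pos: [0.6329, -0.2866, 0.047]
tcp_rot: [-0.08, 3.14, -0.0]
force: [-0.8, -0.2, -0.2]
gripper_width: -0.002
grasp_force: 0.0
```

{"method": "step_arm", "body": {
  "targets": [0,0,0.02,0,1,0,0,0.04,0,1,0,0,0.06,0,1,0,0,0.06,0,1]
}}

```text
time_s: 52.78
eef_pos: [0.6332, -0.2868, 0.0402]
tcp_rot: [-0.08, 3.139, -0.001]
force: [-0.2, 0.4, 4.6]
gripper_width: -0.001
grasp_force: 2.4
```

{"method": "step_arm", "body": {
  "targets": [0,0,0.015,0,1,0,0,0.025,0,1,0,0,0.025,0,1]
}}

```text
time_s: 53.15
eef_pos: [0.6333, -0.2869, 0.0399]
tcp_rot: [-0.08, 3.138, -0.003]
force: [-4.3, 1.4, 17.8]
gripper_width: -0.003
grasp_force: 8.8
```

{"method": "step_arm", "body": {
  "targets": [0,0,-0.2,0,1,0,0,-0.5,0,1,0,0,-0.9,0,1,0,0,-0.9,0,1,0,0,-0.9,0,1,0,0,-0.9,0,1]
}}

```text
time_s: 53.9
eef_pos: [0.6315, -0.2857, 0.1422]
tcp_rot: [0.08, -3.137, -0.003]
force: [0.0, -0.9, -0.1]
gripper_width: -0.004
grasp_force: 0.0
```

Run:
```python
from m import *
sec('top')
print(ctrl.observe()['eef_pos'],ctrl.observe()['qvel'].__abs__().max() if hasattr(ctrl.observe()['qvel'],'__abs__') else '')
```

```text
top [(-27, 8, 18.0), (-24, 49, 18.4), (-21, 52, 18.1), (-18, 53, 18.1), (-15, 61, 17.8), (-12, 72, 17.5), (-9, 62, 12.5)]
[ 0.63147963 -0.28575633  0.14227622] 0.007405715311600147
```

```bash
python3 -c "
from plant import ctrl
print(ctrl.sign_off())"
```

```text
the job is handed in; nothing more can be done
None
```

I handed the job in at about 54 s of robot time: the brass block is in the tray, the straightedge is flat and flush along the workpiece, the keeper is turned to its stop, and the larger lamp's button was pressed to the bottom and released; the judge returned no verdict.

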